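# Test, tray and tag the sample bars

## Robot

A 6-joint arm with a two-finger parallel gripper is mounted at the origin on the work surface. World frame = base frame: x ahead of the robot, y to its left, z up, the work surface at z = 0. Lengths are in m, angles in rad, forces in N, time in s.
With the tool pointing down it reaches from about 0.325 to 0.9 m from the base axis. Payload 6.1 kg.
Tool frame: the origin (TCP) lies between the finger pads; the fingertips stand 25 mm ahead of it and the grasp point (between the pads) lies 6 mm ahead of it; z points along the fingers, y is the direction in which the jaws open and shut (so a half turn about z gives the same grasp; the last joint's range is limited). The gripper opens to 85 mm and grips with 20 to 120 N. Pads are 22 mm wide; open, the fingers measure 114 mm over their backs; the gripper's body (76 mm by 85 mm) begins 54 mm behind the grasp point. The pads swing forward as they close: fully open they stand 13 mm farther back than shut.
Start: joints at [-1.414, 0.22, 1.526, -0, 1.395, -0.126], TCP at [0.174, -0.6, 0.256] pointing down, gripper open.
Joint ranges: [-2.98, 2.98], [-0.91, 2.08], [0.09, 2.57], [-1.24, 4.39], [0.2, 2.65], [-2.68, 2.68]. Speed limits (rad/s): [2.57, 2.57, 3.01, 3.14, 3.14, 3.14].

## Interface

Orientations are given as a rotation vector (axis times angle).
In Python, from cell import ctrl, camera gives the robot as it stands.
- The arm moves only by the shell command python3 -m creep 'ROWS' [OPENING] [FORCE]. ROWS is JSON, a list of rows, each a list of 6 numbers: the shift along the tool's x, y, z in m, then the turn, a rotation vector about the tool's x, y, z in degrees. A call has 1 to 12 rows; each row is the pose to reach, as a shift and turn from the pose measured when the call began, along the tool's axes at that moment; what a row does not reach only later rows make up. A row lasts 1/8 s, in which the tool goes at most 62.5 mm and 10.7 degrees, less where a joint would pass 70% of its speed; a pose out of reach is approached as far as the arm can. A call with a gripper value outside its range is refused whole. OPENING is the finger opening in m, from 0 to 0.0854, set as the call begins (- or left out, the last holds). The fingers move at their own pace and stop on an object; FORCE is the grip in N (left out, the last holds). Time passes only in rows, so rows that repeat a pose let the fingers close. It gives the time, the measured TCP pose, the force and the opening at its end, in the units of the state.
- ctrl.get_obs(): the state, without advancing time (a new reading comes with each control period).
- camera(name): name is "scene" or "top"; returns a dict with "pixels" (400x640x3 uint8, red, green, blue), "fx", "fy", "cx", "cy" (pixels), "R" (3x3) and "t" (3): a world point X has camera coordinates R X + t. Camera axes: x right, y down, z forward; pixel columns grow to the right and rows downward; lengths in m; the calibration is good to about 2 mm. A picture is of the moment at which its call begins. There is no depth.
- ctrl.sign_off(): hands the job in, once; it reports no verdict.
The state is a dict: "time": time; "joint_positions": joint angles; "joint_velocities": joint speeds; "effort": joint torques, N m; "tool_pos": TCP position; "ee_rot": TCP orientation; "force": force on the tool from outside, world axes, zero at the start; "ft_torque": the same for the moment, N m; "gripper_width": finger opening in m.
Only numpy, scipy, OpenCV 4.12 (cv2) and the standard library are available. Lean on these libraries where they do the work, as an engineer would, in place of code of your own. Each camera call takes 0.05 s, during which the arm holds its last target.

## Task

Check the metal sample bars for the next lesson: take the conductivity tester from its stand, prove it by touching its prongs to the brass check plate, touch them for about a second to the ringed spot of each bar on the bench, going from the shortest bar to the longest, and prove the tester on the plate once more. Then lay all the bars flat in the empty blue tray, spots up, and hang the tester back upright in the fork of its stand. Last of all take the spring tag clip off the grey box and clip it onto the rim of the tray with the bars, leaving the other glassware and tools where they are.

Things in the scene. Friction and masses are not known exactly. Their poses are not given: they have to be found in the camera images.
- tray: Empty blue open tray fixed on the bench (the other blue tray, behind it, holds spoons), outside 240 mm (its x) by 330 mm (its y) by 55 mm high, walls and floor 6 mm thick, plain vertical walls without a lip. Origin: centre of its underside; z up.
- stand: Grey tester stand, fixed on the bench: base 200 (its x) x 100 x 12 mm. At its +x end a fork: two upright walls, 40 mm along x, 12 mm thick, 33 mm apart in y, tops 120 mm above the bench; the tester's case rests on them, its stem hanging between (3.5 mm play each side). At its -x end the brass check plate. Origin: centre of its underside; z up.
- plate (a point): Centre of the top face of the brass check plate (50 x 50 mm, known to conduct), 15 mm above the bench.
- tester: Conductivity tester, 150 mm tall, 165 g: white case (28 mm along its x, 62 mm along its y, 46 mm high) on a black stem (24 x 26 mm, 62 mm long) with two thin copper prongs. Origin: centre of the case, 127 mm straight above the prong tips; z up; grip the case here across its 28 mm. Hung in the fork it is 45 mm along the stand's +x, 143 mm above the bench, axes as the stand's (or half a turn on).
- tip (a point): Half-way between the tester's two prong tips (8 mm apart along its y). The prongs are sprung: they give up to 8 mm along the stem, 1.2 N to start, 3.6 N fully in.
- bar_70: Sample bar of aluminium, 70 mm long (its x), 28 mm wide (its y), 16 mm thick, about 84 g; it may be absent (None). Origin: its centre, 8 mm above its underside; x along the bar towards its spot; z up.
- bar_70_spot (a point): Centre of the ringed test spot (dark ring 23 mm across round a bright spot) on the top face of the 70 mm bar, 20 mm from one end.
- bar_90: Sample bar of brass, 90 mm long (its x), 28 mm wide (its y), 16 mm thick, about 342 g; it may be absent (None). Origin: its centre, 8 mm above its underside; x along the bar towards its spot; z up.
- bar_90_spot (a point): Centre of the ringed test spot (dark ring 23 mm across round a bright spot) on the top face of the 90 mm bar, 20 mm from one end.
- bar_110: Sample bar of copper, 110 mm long (its x), 28 mm wide (its y), 16 mm thick, about 438 g; it may be absent (None). Origin: its centre, 8 mm above its underside; x along the bar towards its spot; z up.
- bar_110_spot (a point): Centre of the ringed test spot (dark ring 23 mm across round a bright spot) on the top face of the 110 mm bar, 20 mm from one end.
- bar_130: Sample bar of bright steel, 130 mm long (its x), 28 mm wide (its y), 16 mm thick, about 454 g; it may be absent (None). Origin: its centre, 8 mm above its underside; x along the bar towards its spot; z up.
- bar_130_spot (a point): Centre of the ringed test spot (dark ring 23 mm across round a bright spot) on the top face of the 130 mm bar, 20 mm from one end.
- bar_150: Sample bar of grey zinc, 150 mm long (its x), 28 mm wide (its y), 16 mm thick, about 483 g; it may be absent (None). Origin: its centre, 8 mm above its underside; x along the bar towards its spot; z up.
- bar_150_spot (a point): Centre of the ringed test spot (dark ring 23 mm across round a bright spot) on the top face of the 150 mm bar, 20 mm from one end.
- stockbox: Grey open stock box fixed on the bench, 120 (its x) x 160 (its y) x 70 mm high, walls 6 mm; the tag clip is parked on its -x wall. Origin: centre of its underside.
- clip: White spring clip with a blank tag plate, like a big peg standing jaws down: 112 mm tall, 24 mm wide (its y), 60 g. Origin: its pivot, 56 mm above the jaw ends; z up. Squeeze its two grips along its x, 38 mm above the origin: 36 mm apart outside when on a 6 mm wall, 24 mm and parallel at the stop (about 10 N), the jaws then gaping 19 mm evenly. Parked, the jaws reach 18 mm below the box rim.
- clip_arm (a joint): Opening of the clip in rad: 0 with 6 mm between the jaws (on a tray or box wall), -0.08 shut on nothing, 0.30 squeezed fully open.
- jar_mid (a point): Bystander: glass jar with white lid, 68 mm across, 111 mm tall; its centre.
- beaker_mid (a point): Bystander: glass beaker, 72 mm across, 95 mm tall; its centre.
- soap_mid (a point): Bystander: amber bottle, 60 mm across, 170 mm tall; its centre.
Mind the look-alikes: they are no part of the job. Leave any purple look-alike of the bar_130 alone. What is shaped like the clip but pink is not meant.

How it is judged:
By the outcome, as a careful person would: the job done as asked, in the order asked, and still so for the second after the job is handed in, with the robot touching nothing.
Of bar_70, bar_90, bar_110, bar_130, bar_150 only 3 to 5 are there at a start; the rules pass over those that are not, and their reading is None.
At some moment in a run one of bar_70, bar_90, bar_110, bar_130, bar_150 may be knocked a few centimetres aside while the robot is not near it.
It also fails if it takes over 210 s, if anything falls off the work surface, if the arm or the gripper's body presses on something with over 40 N, if the wrist force passes 120 N, or if a joint passes its speed limit or range.

## Working session

There is one attempt and no reset: what is moved stays moved. The work goes in short steps, Python scripts to look and compute and a shell command to move; the robot and the scene stay as the last step left them, time stands still between calls to the robot, and variables do not carry over. Pictures are saved under pics/ and viewed, and the job is handed in when it is done.

```bash
ls; mkdir -p pics; python3 - <<'E'
from cell import ctrl,camera
import cv2
o=ctrl.get_obs();print(o)
for n in("scene","top"):
    c=camera(n);cv2.imwrite(f"pics/{n}0.png",c["pixels"][:,:,::-1]);print(n,c["fx"],c["fy"],c["cx"],c["cy"],c["R"],c["t"])
E
```

```text
pics
{'time': 0.0, 'joint_positions': array([-1.41406477e+00,  2.21244339e-01,  1.52763328e+00,  7.84286702e-06,
        1.39469200e+00, -1.26095078e-01]), 'joint_velocities': array([-0.00083062, -0.00015859,  0.000796  , -0.0008058 , -0.0017056 ,
        0.00012274]), 'effort': array([ 2.57757820e-03, -4.96892273e+01, -3.89388800e+01, -4.36606911e-05,
        1.12596332e-02, -1.79366197e-06]), 'tool_pos': array([ 0.17433219, -0.59960642,  0.25517618]), 'ee_rot': array([-3.10827580e+00, -4.42503045e-01,  3.54196545e-05]), 'force': array([0.77959765, 0.67026324, 0.30444709]), 'ft_torque': array([0.04695193, 0.02340411, 0.01972776]), 'gripper_width': 0.08537790657874667}
scene 364.75281243363156 364.75281243363156 326.72544684416346 195.038185852564 [[-0.18532951  0.98254362  0.01615587]
 [ 0.61489739  0.12877622 -0.77802178]
 [-0.76652082 -0.13425619 -0.62802954]] [ 0.17729721 -0.26347623  1.4087257 ]
top 365.22118569092913 365.22118569092913 314.50147992443226 198.69868941218778 [[-0.02983799 -0.99950998 -0.00946008]
 [-0.99641644  0.03049236 -0.07889542]
 [ 0.07914522  0.00707209 -0.99683801]] [-0.06295347  0.57306985  0.99163567]
```

View pics/scene0.png

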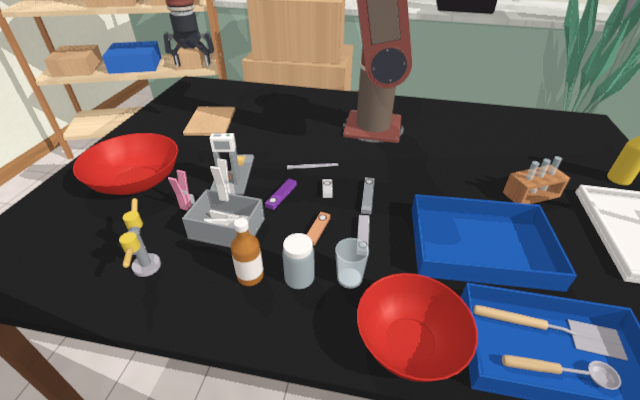

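View pics/top0.png

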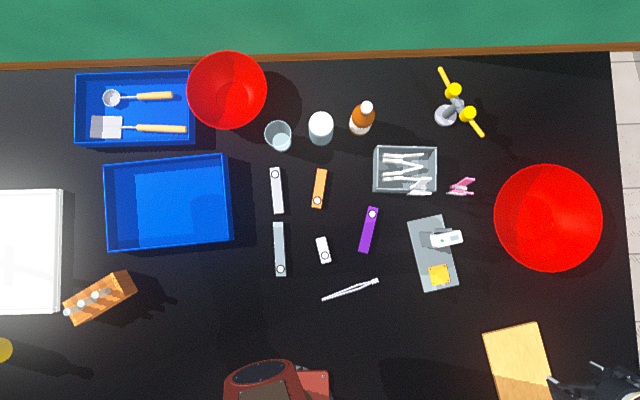

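The top view shows candidate bars at (323,250) short white, (319,188) copper, (277,190) bright and (280,248) grey. Purple (368,230) is the look-alike. The white clip is at about (419,188) on the grey box and the pink one at (461,186) is a decoy. I'll enlarge to confirm.

```bash
cat > h.py <<'E'
from cell import ctrl,camera
import cv2,numpy as np
from scipy.spatial.transform import Rotation as Rn
def ray(c,u,v):
    d=c["R"].T@np.array([(u-c["cx"])/c["fx"],(v-c["cy"])/c["fy"],1.]);return -c["R"].T@c["t"],d
def plane(c,u,v,z):
    o,d=ray(c,u,v);return o+d*(z-o[2])/d[2]
def tri(c1,p1,c2,p2):
    o1,d1=ray(c1,*p1);o2,d2=ray(c2,*p2)
    A=np.stack([d1,-d2],1);s=np.linalg.lstsq(A,o2-o1,rcond=None)[0]
    a=o1+s[0]*d1;b=o2+s[1]*d2;return (a+b)/2,np.linalg.norm(a-b)
def proj(c,X):
    p=c["R"]@np.asarray(X,float)+c["t"];return np.array([c["fx"]*p[0]/p[2]+c["cx"],c["fy"]*p[1]/p[2]+c["cy"]])
def crop(c,x0,y0,x1,y1,k,name):
    im=c["pixels"][y0:y1,x0:x1,::-1];cv2.imwrite("pics/"+name,cv2.resize(im,None,fx=k,fy=k,interpolation=cv2.INTER_CUBIC))
def rows(target,ang=None):
    """shift along current tool axes to world target; ang: desired tool y axis yaw (deg) mod 180, pointing down"""
    o=ctrl.get_obs();R=Rn.from_rotvec(o["ee_rot"]);sh=R.inv().apply(np.asarray(target)-o["tool_pos"])
    out=None
    best=[]
    if ang is not None:
        for a in(ang,ang+180):
            y=np.array([np.cos(np.radians(a)),np.sin(np.radians(a)),0]);z=np.array([0,0,-1.]);x=np.cross(y,z)
            T=Rn.from_matrix(np.stack([x,y,z],1));rv=(R.inv()*T).as_rotvec(degrees=True);best.append(rv)
    print("t",round(o["time"],2),"pos",o["tool_pos"].round(4),"shift mm",(sh*1000).round(1))
    for b in best:print("  turn",b.round(2))
    M=R.as_matrix();print("  tool y yaw",round(np.degrees(np.arctan2(M[1,1],M[0,1])),2),"tool z",M[:,2].round(3),"q6",o["joint_positions"].round(2),"F",o["force"].round(1),"w",round(o["gripper_width"],4))
E
python3 - <<'E'
from h import *
t=camera("top");s=camera("scene")
crop(t,250,140,400,300,5,"t1.png");crop(t,360,130,500,300,4.5 and 4,"t2.png");crop(s,160,120,400,300,3,"s1.png")
E
```

```text
(no output)
```

View pics/t1.png

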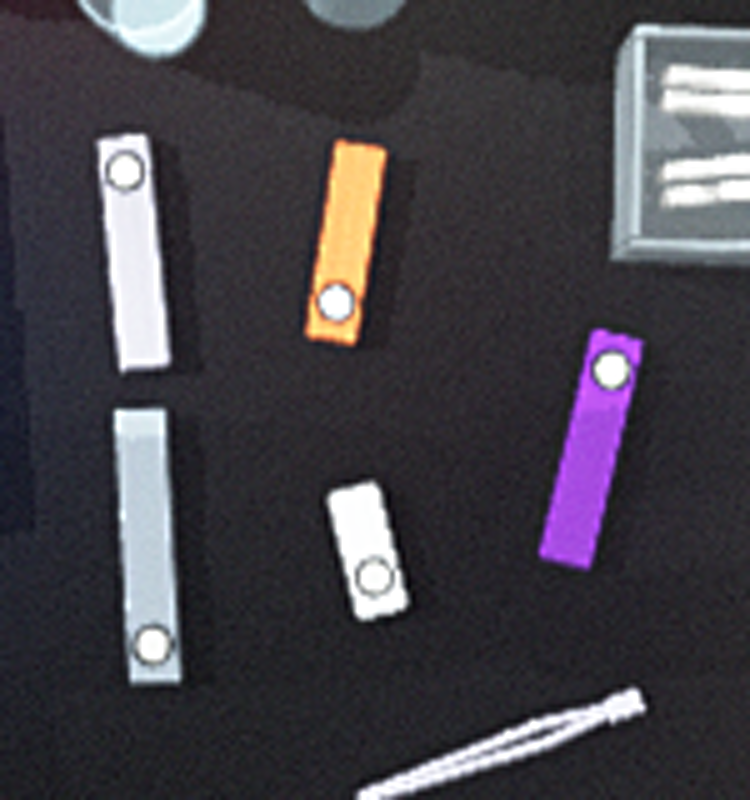

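View pics/t2.png

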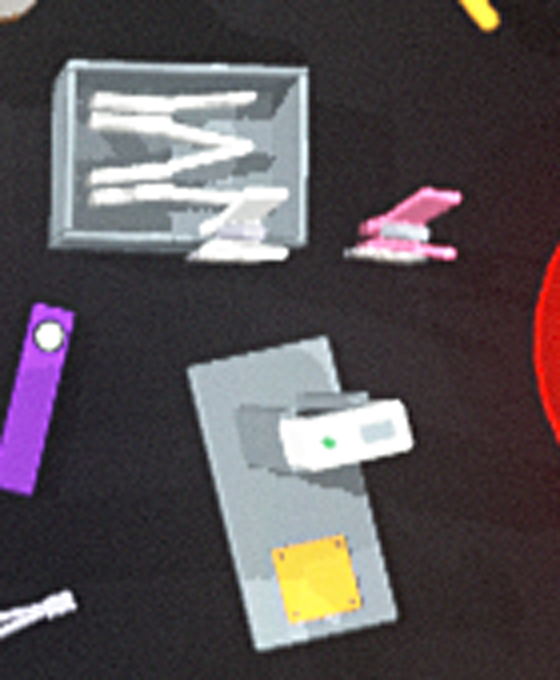

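View pics/s1.png

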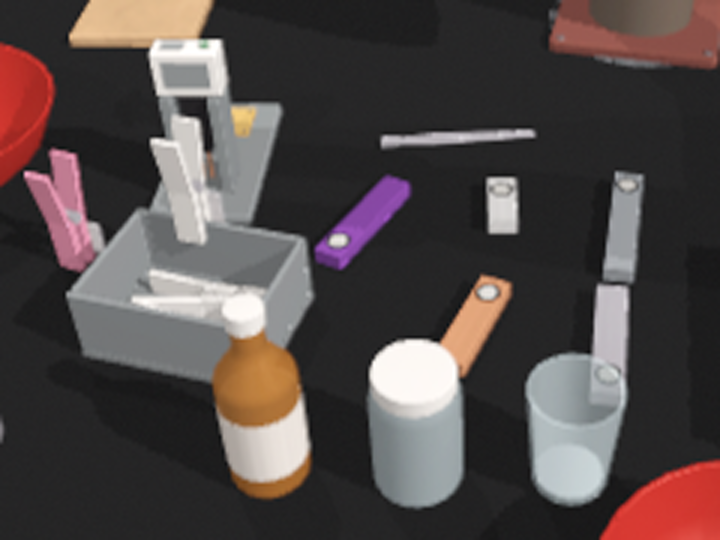

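The crops confirm it. There are four bars (90 absent): aluminium, copper, bright steel and zinc. The white clip sits on the grey box, and the purple bar and pink clip are decoys. Next I'll measure.

```bash
cat > meas.py <<'E'
from h import *
def bars(t,verbose=True):
    im=t["pixels"];hsv=cv2.cvtColor(im,cv2.COLOR_RGB2HSV);res={}
    m=((hsv[...,2]>115)).astype(np.uint8)
    m=cv2.morphologyEx(m,cv2.MORPH_CLOSE,np.ones((3,3)))
    cs,_=cv2.findContours(m,cv2.RETR_EXTERNAL,cv2.CHAIN_APPROX_NONE)
    for k in cs:
        if not 150<cv2.contourArea(k)<900: continue
        w=np.array([plane(t,*p,0.016)[:2] for p in k[:,0].astype(float)],np.float32)
        (c,sz,a)=cv2.minAreaRect(w*1000);L,W=max(sz),min(sz)
        if not(20<W<38 and 55<L<165): continue
        b=cv2.boxPoints((c,sz,a));e=[b[1]-b[0],b[2]-b[1]];e=e[0] if np.linalg.norm(e[0])>np.linalg.norm(e[1]) else e[1]
        ang=np.degrees(np.arctan2(e[1],e[0]))
        px=k[:,0].mean(0);col=np.median(im[m.astype(bool)&(cv2.drawContours(np.zeros_like(m),[k],-1,1,-1)>0)],0)
        print("rect c",np.round(c,1),"LxW",round(L,1),round(W,1),"ang",round(ang%180,1),"px",px.round(0),"col",col)
if __name__=="__main__":
    t=camera("top");s=camera("scene");print("cam",(-t["R"].T@t["t"]).round(3))
    bars(t)
    im=t["pixels"];g=cv2.cvtColor(im,cv2.COLOR_RGB2HSV)
    # plate
    m=((g[...,0]>20)&(g[...,0]<32)&(g[...,1]>130)&(g[...,2]>150)).astype(np.uint8);m[:255]=0;m[295:]=0;m[:,:420]=0;m[:,460:]=0
    k=max(cv2.findContours(m,0,1)[0],key=cv2.contourArea)
    w=np.array([plane(t,*p,.015)[:2] for p in k[:,0].astype(float)],np.float32)*1000
    print("plate",cv2.minAreaRect(w))
    # trays
    m=((g[...,0]>100)&(g[...,0]<125)&(g[...,1]>150)&(g[...,2]>60)).astype(np.uint8);m[:148]=0;m[260:]=0;m[:,:95]=0;m[:,240:]=0
    k=max(cv2.findContours(m,0,1)[0],key=cv2.contourArea)
    print("tray px",cv2.boundingRect(k),cv2.boxPoints(cv2.minAreaRect(k)).round(0).tolist())
E
python3 meas.py; python3 - <<'E'
from h import *
t=camera("top")
crop(t,90,140,245,260,5,"t3.png");crop(t,400,205,475,300,8,"t4.png")
im=t["pixels"]
# circle spots
g=cv2.resize(cv2.cvtColor(im[140:300,250:400],cv2.COLOR_RGB2GRAY),None,fx=8,fy=8,interpolation=cv2.INTER_CUBIC)
c=cv2.HoughCircles(g,cv2.HOUGH_GRADIENT,1,60,param1=80,param2=25,minRadius=22,maxRadius=42)
for u,v,r in c[0]:
    U=(u+.5)/8-.5+250;V=(v+.5)/8-.5+140
    print(round(U,1),round(V,1),round(r/8,1),plane(t,U,V,.016).round(4))
E
```

```text
cam [ 0.491 -0.087  1.033]
rect c [185.9 772.9] LxW 66.7 32.9 ang 2.2 px [  4. 349.] col [182. 157.  64.]
rect c [429.7 -99.5] LxW 72.5 30.2 ang 12.4 px [323. 250.] col [254. 254. 254.]
rect c [435.3  22.2] LxW 150.1 28.4 ang 2.1 px [279. 249.] col [194. 208. 220.]
rect c [ 481.8 -225.2] LxW 130.3 30.0 ang 164.4 px [368. 229.] col [168.  77. 227.]
rect c [601.5 -92.8] LxW 113.0 31.0 ang 169.1 px [319. 188.] col [255. 208. 123.]
rect c [599.2  26. ] LxW 132.6 29.7 ang 4.5 px [276. 190.] col [239. 240. 247.]
plate ((352.9200134277344, -414.21630859375), (49.63702392578125, 49.30213165283203), 10.905502319335938)
tray px (102, 152, 133, 101) [[98.0, 164.0], [227.0, 151.0], [236.0, 241.0], [107.0, 253.0]]
274.6 173.8 3.0 [0.6452 0.0298 0.016 ]
280.1 268.4 2.9 [0.3819 0.0202 0.016 ]
372.0 213.2 3.1 [ 0.5259 -0.2388  0.016 ]
324.4 254.9 2.8 [ 0.4151 -0.1028  0.016 ]
316.8 200.0 3.1 [ 0.5676 -0.0864  0.016 ]
```

View pics/t4.png

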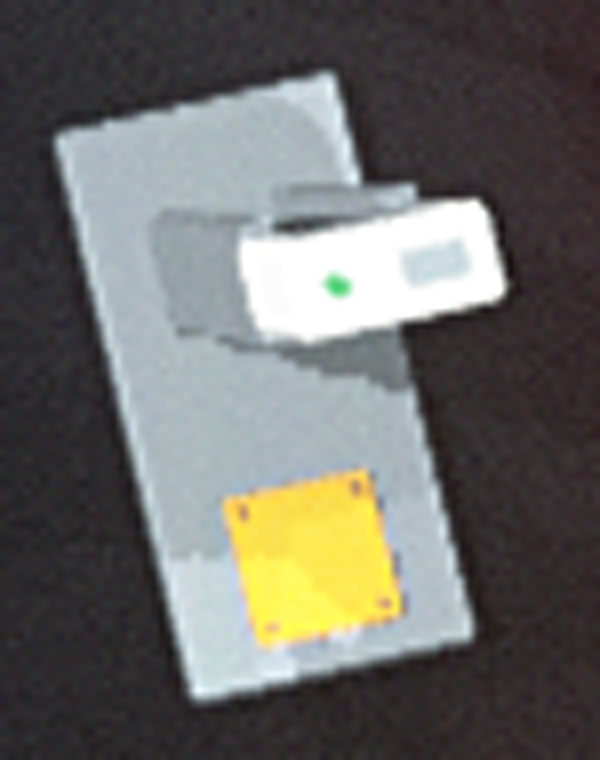

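View pics/t3.png

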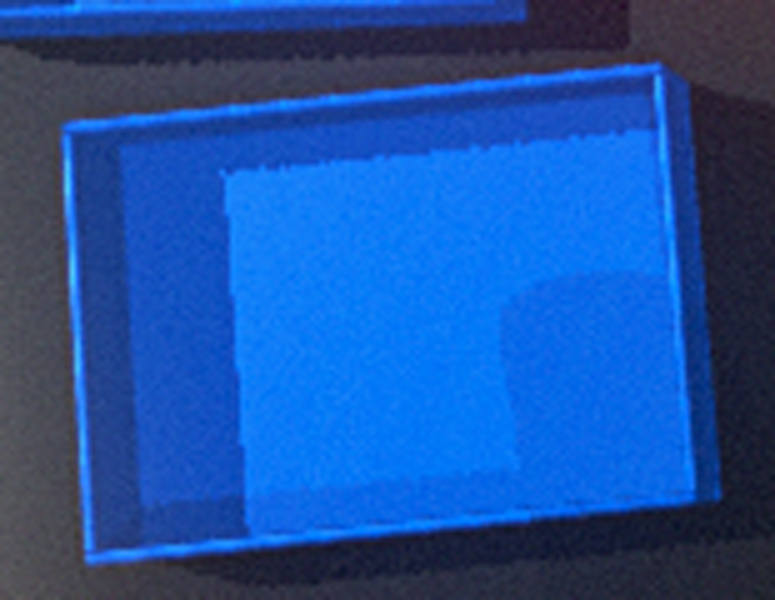

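```bash
python3 - <<'E'
from h import *
t=camera("top");s=camera("scene")
f=lambda u,v,z:plane(t,(u+.5)/8-.5+400,(v+.5)/8-.5+205,z)*1000
C=[f(*p,12) if 0 else f(*p,.012) for p in[(55,132),(332,72),(475,635),(192,700)]]
C=np.array(C);print(C.round(1));c=C.mean(0);print("c",c.round(1))
print("L",np.linalg.norm(C[0]-C[3]),np.linalg.norm(C[1]-C[2]),"W",np.linalg.norm(C[0]-C[1]),np.linalg.norm(C[2]-C[3]))
d=(C[0]+C[1]-C[2]-C[3])[:2];yaw=np.degrees(np.arctan2(d[1],d[0]));print("yaw",yaw)
d/=np.linalg.norm(d);print("tester",c[:2]+45*d,"plate dist",np.linalg.norm(c[:2]-[352.9,-414.2]))
X=np.r_[c[:2]+45*d,166]/1000;n=np.array([-d[1],d[0]]);print("case top corners px crop")
for a,b in[(14,31),(14,-31),(-14,-31),(-14,31)]:
    p=proj(t,X+np.r_[a*d+b*n,0]/1000);q=proj(s,X+np.r_[a*d+b*n,0]/1000);print(((p-[400,205]+.5)*8).round(0),((q-[160,120]+.5)*3).round(0))
g=lambda u,v,z:(plane(t,(u+.5)/5-.5+90,(v+.5)/5-.5+140,z)*1000)
T=np.array([g(*p,.055) for p in[(65,127),(660,66),(692,500),(88,560)]]);print("tray",T.round(1),T.mean(0).round(1),[np.linalg.norm(T[i]-T[i-1]).round(1) for i in range(4)])
e=T[0]+T[3]-T[1]-T[2];print("tray y axis yaw",np.degrees(np.arctan2(e[1],e[0])))
h=lambda u,v:(plane(t,(u+.5)/4-.5+360,(v+.5)/4-.5+130,.07)*1000)
B=np.array([h(*p) for p in[(70,60),(308,67),(305,243),(52,240)]]);print("box",B.round(1))
E
```

```text
[[ 501.5 -334.2   12. ]
 [ 519.4 -431.5   12. ]
 [ 325.1 -469.3   12. ]
 [ 305.9 -371.4   12. ]]
c [ 413.  -401.6   12. ]
L 199.0203630568444 197.95771558079298 W 98.89773439814857 99.78480061489232
yaw 10.892466641265251
tester [ 457.16491869 -393.07654273] plate dist 61.38687488168063
case top corners px crop
[276. 244.] [216.  59.]
[480. 198.] [148.  58.]
[504. 292.] [155.  42.]
[299. 338.] [222.  43.]
tray [[677.9 493.2  55. ]
 [701.2 168.4  55. ]
 [465.9 153.6  55. ]
 [443.6 477.1  55. ]] [572.2 323.1  55. ] [np.float64(234.9), np.float64(325.7), np.float64(235.8), np.float64(324.3)]
tray y axis yaw 94.02677955658085
box [[ 706.9 -252.2   70. ]
 [ 697.1 -410.3   70. ]
 [ 579.4 -401.8   70. ]
 [ 586.5 -235.1   70. ]]
```

```bash
python3 - <<'E'
from h import *
rows([.457,-.393,.25],10.9)
E
```

```text
t 0.45 pos [ 0.1744 -0.6001  0.2562] shift mm [ 329.2 -120.     6.2]
  turn [-1.00e-02 -1.00e-02 -8.47e+01]
  turn [-1.00e-02  1.00e-02  9.53e+01]
  tool y yaw -73.8 tool z [-0.  0. -1.] q6 [-1.41  0.22  1.53  0.    1.39 -0.13] F [-0.2  0.5 -0.7] w 0.0855
```

```bash
python3 -m creep '[[329,-120,6,0,0,-84.7]]' 0.085 20 2>&1 | head -3; python3 -c "
from h import *
rows([.457,-.393,.25],10.9)"
```

```text
time: 0.57
tool_pos: [0.2226, -0.5649, 0.2552]
ee_rot: [3.055, 0.73, -0.001]
t 0.57 pos [ 0.2226 -0.5649  0.2552] shift mm [286.8 -47.4   4.8]
  turn [ -0.     0.09 -74.03]
  turn [1.0000e-01 0.0000e+00 1.0597e+02]
  tool y yaw -63.13 tool z [-0.001 -0.001 -1.   ] q6 [-1.32  0.18  1.58 -0.    1.39 -0.22] F [ 1.7 -0.5  0.5] w 0.0852
```

That row was in mm instead of m. The per-row limit cut it short and it did no harm. From here I'll use metres.

```bash
python3 -m creep '[[0.287,-0.047,0.005,0,0,-74],[0.287,-0.047,0.005,0,0,-74],[0.287,-0.047,0.005,0,0,-74],[0.287,-0.047,0.005,0,0,-74],[0.287,-0.047,0.005,0,0,-74],[0.287,-0.047,0.005,0,0,-74],[0.287,-0.047,0.005,0,0,-74],[0.287,-0.047,0.005,0,0,-74],[0.287,-0.047,0.005,0,0,-74]]' 0.06 20; python3 -c "
from h import *
rows([.457,-.393,.151],10.9)
crop(camera('top'),360,130,500,300,4,'a1.png');crop(camera('scene'),160,100,400,280,3,'a2.png')"
```

```text
time: 1.7
tool_pos: [0.4573, -0.3934, 0.2499]
ee_rot: [2.005, 2.418, -0.002]
force: [-1.1, -0.9, 1.1]
gripper_width: 0.0599
t 1.7 pos [ 0.4573 -0.3934  0.2499] shift mm [ 0.6 -0.1 98.9]
  turn [-0.05  0.07 -0.23]
  turn [1.1000e-01 8.0000e-02 1.7977e+02]
  tool y yaw 10.67 tool z [-0.001 -0.001 -1.   ] q6 [-0.84  0.17  1.59 -0.    1.37 -1.03] F [-1.1 -0.9  1.1] w 0.0599
```

View pics/a2.png

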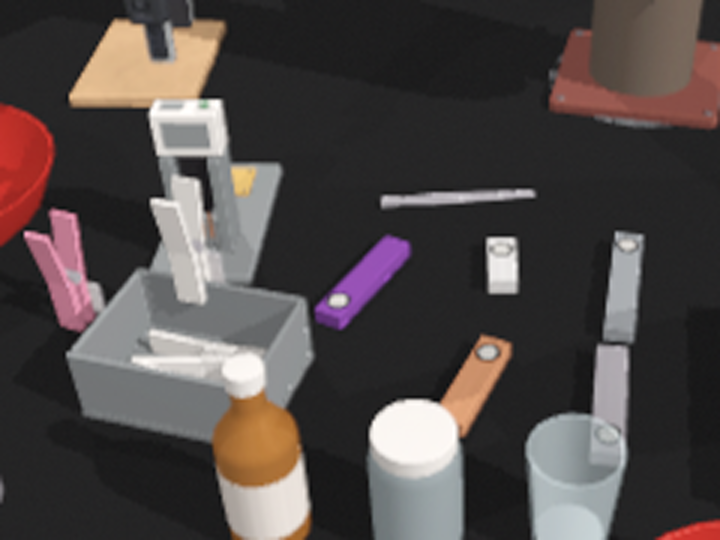

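```bash
python3 -c "
from h import *
c=camera('scene');cv2.imwrite('pics/a3.png',c['pixels'][:,:,::-1]);print(ctrl.get_obs()['time'])"
```

```text
1.85
```

View pics/a3.png

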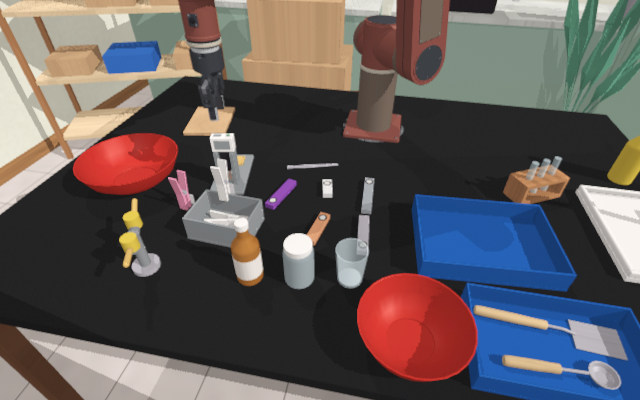

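View pics/a1.png

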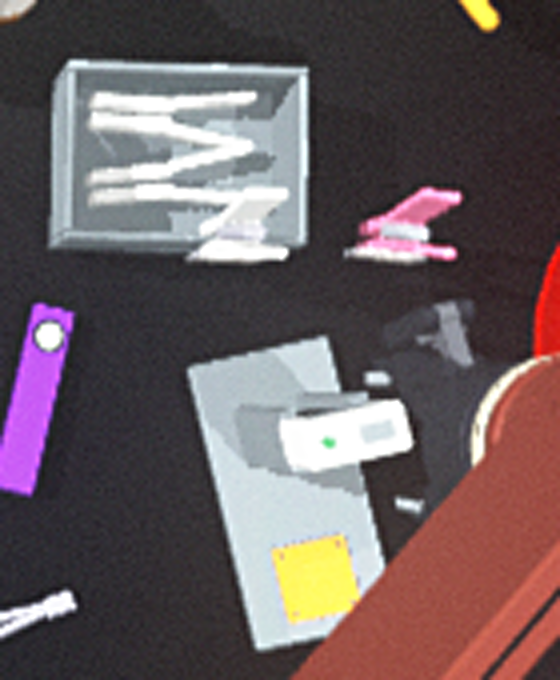

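```bash
python3 -c "
from h import *
t=camera('top');s=camera('scene')
for z in(.25,.225):
  X=[.457,-.393,z];print(proj(t,X),proj(s,X))"
```

```text
[462.25007421 239.18390743] [216.05923798 108.04064028]
[457.75963704 238.82352303] [217.69883861 116.76393747]
```

Projections match: the gripper is over the tester, which sits at (445,237) in the top view. Descend and grip.

```bash
python3 -m creep '[[0,0,0.04,0,0,-0.2],[0,0,0.08,0,0,-0.2],[0,0,0.098,0,0,-0.2],[0,0,0.098,0,0,-0.2]]' 0.06; python3 -m creep '[[0,0,0,0,0,0],[0,0,0,0,0,0],[0,0,0,0,0,0],[0,0,0,0,0,0],[0,0,0,0,0,0]]' 0.02 50; python3 -c "
from h import *
rows([.457,-.393,.151],10.9)"
```

```text
time: 2.45
tool_pos: [0.4566, -0.393, 0.1506]
ee_rot: [-1.997, -2.422, 0.002]
force: [0.0, 0.8, 1.3]
gripper_width: 0.0601
time: 3.08
tool_pos: [0.4575, -0.3939, 0.1527]
ee_rot: [1.998, 2.423, -0.002]
force: [-0.3, 0.6, 6.4]
gripper_width: 0.0275
t 3.08 pos [ 0.4575 -0.3939  0.1527] shift mm [ 1.  -0.3  1.7]
  turn [-0.03  0.1   0.07]
  turn [-1.6000e-01 -5.0000e-02 -1.7993e+02]
  tool y yaw 10.97 tool z [-0.    -0.002 -1.   ] q6 [-0.84  0.26  1.68 -0.    1.2  -1.03] F [-0.3  0.6  6.4] w 0.0275
```

```bash
python3 -m creep '[[0,0,-0.03,0,0,0],[0,0,-0.08,0,0,0],[0,0,-0.12,0,0,0],[0,0,-0.12,0,0,0],[0,0,-0.12,0,0,0]]'; python3 -c "
from h import *
t=camera('top');s=camera('scene')
crop(t,360,130,500,300,4,'b1.png');crop(s,150,60,300,220,5,'b2.png')
rows([.353-.0,-.4142,.19],10.9)"
```

```text
time: 3.7
tool_pos: [0.4571, -0.3932, 0.2715]
ee_rot: [-1.998, -2.423, 0.002]
force: [-0.8, -0.6, -1.6]
gripper_width: 0.0276
t 3.8 pos [ 0.4567 -0.3929  0.2702] shift mm [  -1.3 -105.7   80.5]
  turn [-0.15 -0.09  0.07]
  turn [ 1.5000e-01 -2.3000e-01 -1.7993e+02]
  tool y yaw 10.97 tool z [-0.003  0.001 -1.   ] q6 [-0.84  0.16  1.57 -0.    1.41 -1.03] F [ 1.2  0.2 -1.3] w 0.0274
```

View pics/b2.png

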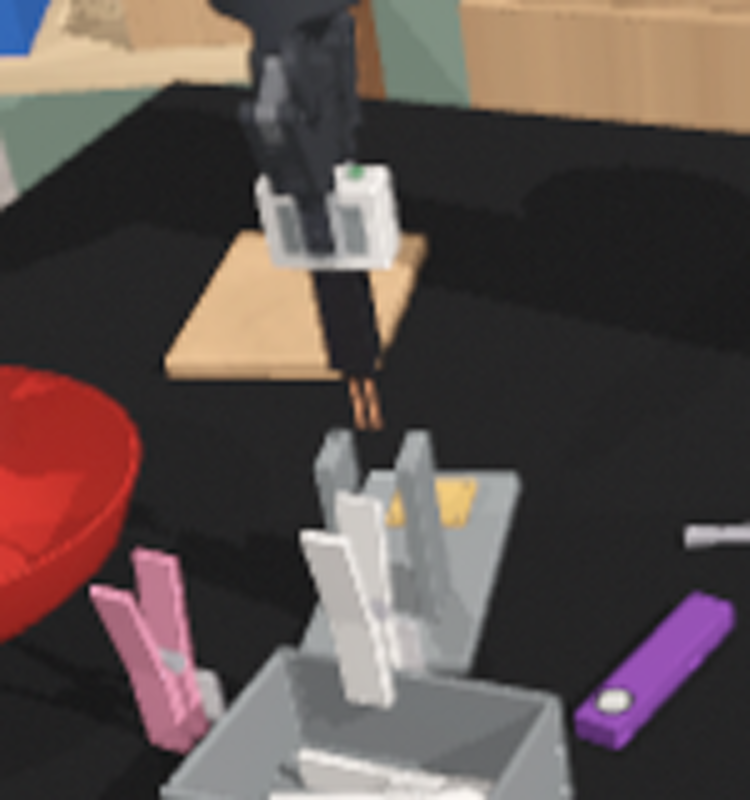

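```bash
python3 -c "
from h import *
t=camera('top');s=camera('scene')
p=ctrl.get_obs()['tool_pos'];
for dz in(.137,.033): print(((proj(s,p-[0,0,dz])-[150,60]+.5)*5).round(0),((proj(t,p-[0,0,dz])-[360,130]+.5)*4).round(0))"
```

```text
[369. 434.] [336. 433.]
[337. 264.] [402. 438.]
```

View pics/b1.png

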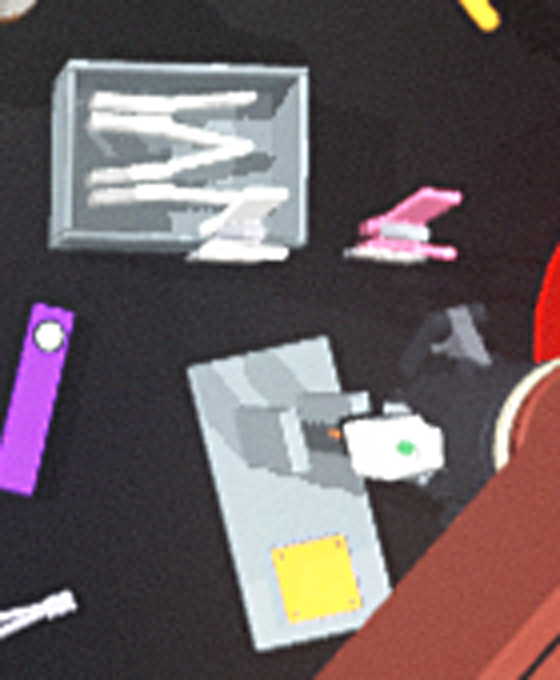

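```bash
python3 -m creep '[[-0.001,-0.053,0,0,0,0],[-0.001,-0.106,0.03,0,0,0],[-0.001,-0.106,0.08,0,0,0],[-0.001,-0.106,0.1,0,0,0],[-0.001,-0.106,0.11,0,0,0],[-0.001,-0.106,0.11,0,0,0]]'; python3 -c "
from h import *
rows([.353-.0,-.4142,.147],10.9)"
```

```text
time: 4.65
tool_pos: [0.3526, -0.4138, 0.1601]
ee_rot: [-1.996, -2.421, 0.001]
force: [-0.8, 0.3, -1.3]
gripper_width: 0.0274
t 4.65 pos [ 0.3526 -0.4138  0.1601] shift mm [-0.5  0.3 13.1]
  turn [-0.17 -0.15  0.08]
  turn [   0.24   -0.26 -179.92]
  tool y yaw 10.98 tool z [-0.003  0.002 -1.   ] q6 [-1.01  0.12  1.83 -0.    1.2  -1.2 ] F [-0.8  0.3 -1.3] w 0.0274
```

```bash
python3 -m creep '[[0,0,0.006,0,0,0],[0,0,0.011,0,0,0],[0,0,0.011,0,0,0]]'; python3 -c "
from h import *
rows([.353-.0,-.4142,.147],10.9)
crop(camera('scene'),180,90,300,190,6,'c1.png')"
```

```text
time: 5.03
tool_pos: [0.3529, -0.4141, 0.1495]
ee_rot: [-1.997, -2.422, 0.002]
force: [0.4, 0.1, 0.5]
gripper_width: 0.0274
t 5.03 pos [ 0.3529 -0.4141  0.1495] shift mm [-0.1  0.1  2.5]
  turn [-0.15 -0.09  0.09]
  turn [ 1.4000e-01 -2.3000e-01 -1.7991e+02]
  tool y yaw 10.99 tool z [-0.003  0.001 -1.   ] q6 [-1.01  0.13  1.84 -0.    1.18 -1.2 ] F [0.4 0.1 0.5] w 0.0274
```

View pics/c1.png

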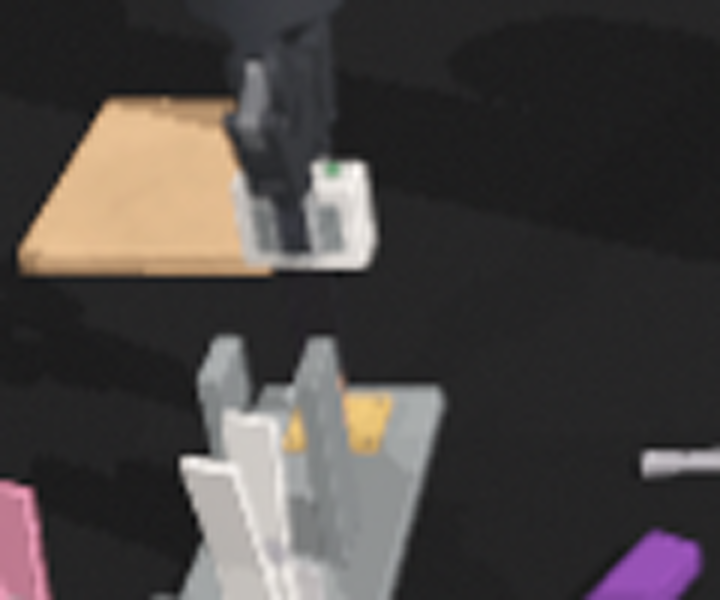

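```bash
python3 -m creep '[[0,0,0.002,0,0,0],[0,0,0.004,0,0,0],[0,0,0.004,0,0,0],[0,0,0.004,0,0,0],[0,0,0.004,0,0,0],[0,0,0.004,0,0,0],[0,0,0.004,0,0,0],[0,0,0.004,0,0,0],[0,0,0.004,0,0,0],[0,0,0.004,0,0,0],[0,0,0.004,0,0,0]]'; python3 -c "
from h import *
rows([.353-.0,-.4142,.147],10.9)
c=camera('top');crop(c,400,180,520,300,5,'c2.png')
rows([.353-.0,-.4142,.147],10.9)"
```

```text
time: 6.45
tool_pos: [0.3529, -0.4141, 0.1457]
ee_rot: [-1.997, -2.422, 0.002]
force: [-0.6, 0.7, 0.8]
gripper_width: 0.0279
t 6.45 pos [ 0.3529 -0.4141  0.1457] shift mm [-0.1  0.1 -1.3]
  turn [-0.14 -0.08  0.09]
  turn [ 1.3000e-01 -2.2000e-01 -1.7991e+02]
  tool y yaw 10.99 tool z [-0.003  0.001 -1.   ] q6 [-1.01  0.14  1.84 -0.    1.17 -1.2 ] F [-0.6  0.7  0.8] w 0.0279
t 6.5 pos [ 0.3529 -0.4141  0.1457] shift mm [-0.1  0.1 -1.3]
  turn [-0.14 -0.09  0.09]
  turn [ 1.3000e-01 -2.2000e-01 -1.7991e+02]
  tool y yaw 10.99 tool z [-0.003  0.001 -1.   ] q6 [-1.01  0.14  1.84 -0.    1.17 -1.2 ] F [-0.1 -1.   1.3] w 0.0274
```

View pics/c2.png

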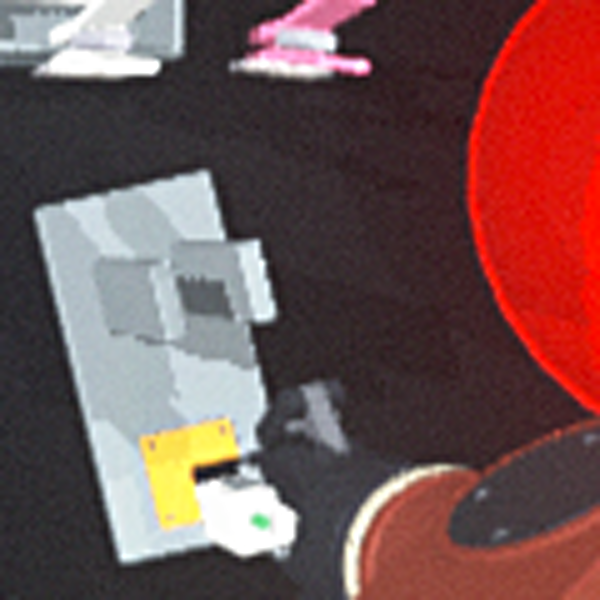

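```bash
python3 -m creep '[[0,0,-0.03,0,0,0],[0,0,-0.06,0,0,0],[0,0,-0.06,0,0,0]]'; python3 -c "
from h import *
import meas
print([ctrl.get_obs()['force'][2] for _ in range(3)])
rows([.415,-.1028,.206],10.9);meas.bars(camera('top'))"
```

```text
time: 6.88
tool_pos: [0.3538, -0.4154, 0.2078]
ee_rot: [1.998, 2.423, -0.004]
force: [-0.5, -0.4, -1.8]
gripper_width: 0.0275
[np.float64(-1.76208823909132), np.float64(-1.76208823909132), np.float64(-1.76208823909132)]
t 6.88 pos [ 0.3538 -0.4154  0.2078] shift mm [295.2 119.6   0.9]
  turn [-0.05  0.16  0.09]
  turn [-2.4000e-01 -8.0000e-02 -1.7991e+02]
  tool y yaw 10.99 tool z [-0.    -0.003 -1.   ] q6 [-1.01  0.07  1.79 -0.    1.28 -1.2 ] F [-0.5 -0.4 -1.8] w 0.0275
rect c [429.7 -99.5] LxW 72.5 31.5 ang 12.3 px [323. 250.] col [255. 255. 255.]
rect c [435.3  22.1] LxW 150.2 28.8 ang 2.1 px [279. 249.] col [199. 213. 225.]
rect c [ 481.5 -225.1] LxW 131.0 29.9 ang 164.4 px [368. 229.] col [195.  88. 244.]
rect c [601.5 -92.5] LxW 112.9 31.0 ang 168.8 px [319. 188.] col [254. 188. 113.]
rect c [599.7  26. ] LxW 131.7 30.8 ang 5.0 px [276. 190.] col [239. 239. 247.]
```

```bash
python3 -m creep '[[0.295,0.12,0,0,0,0],[0.295,0.12,0,0,0,0],[0.295,0.12,0,0,0,0],[0.295,0.12,0,0,0,0],[0.295,0.12,0,0,0,0],[0.295,0.12,0,0,0,0],[0.295,0.12,0.02,0,0,0],[0.295,0.12,0.045,0,0,0],[0.295,0.12,0.045,0,0,0]]'; python3 -c "
from h import *
rows([.415,-.1028,.147],10.9);t=camera('top');s=camera('scene')
crop(t,280,210,380,300,6,'d1.png');crop(s,280,120,380,220,6,'d2.png')"
```

```text
time: 8.05
tool_pos: [0.4122, -0.1017, 0.1576]
ee_rot: [-1.994, -2.417, 0.005]
force: [-0.4, 0.4, -1.6]
gripper_width: 0.0275
t 8.05 pos [ 0.4122 -0.1017  0.1576] shift mm [-1.6  2.6 10.6]
  turn [-0.44 -0.23  0.05]
  turn [   0.35   -0.7  -179.95]
  tool y yaw 10.95 tool z [-0.008  0.002 -1.   ] q6 [-0.43 -0.17  2.12 -0.    1.2  -0.62] F [-0.4  0.4 -1.6] w 0.0275
```

View pics/d1.png

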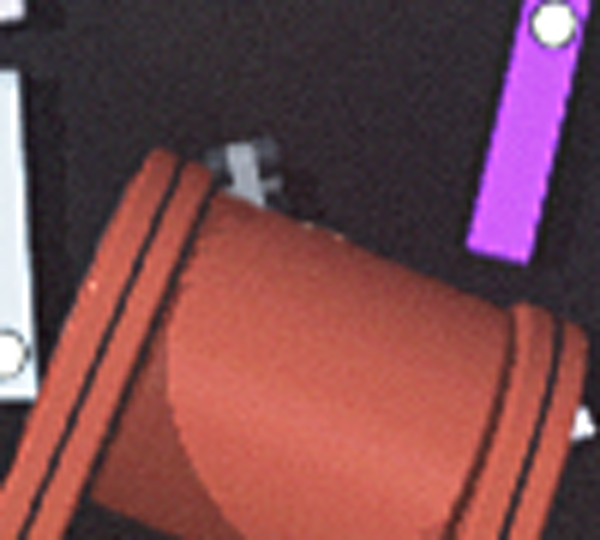

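View pics/d2.png

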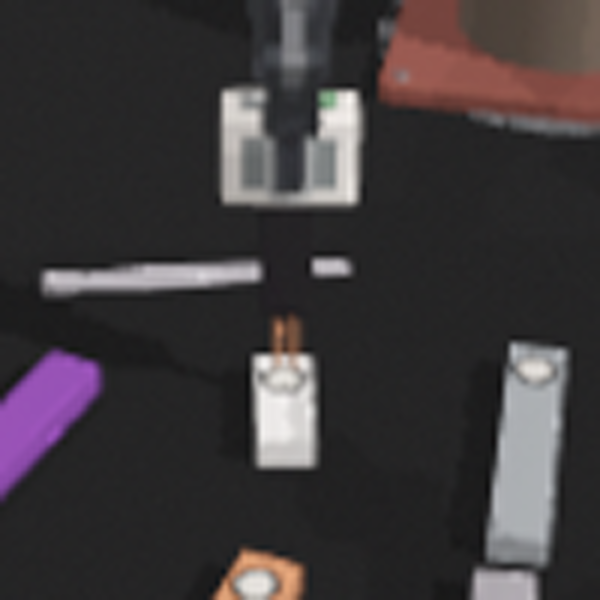

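Scene view: prongs at (286,345) hover just above the spot (281,377) of the small aluminium bar. Now press.

```bash
python3 -m creep '[[-0.0016,0.0026,0.003,-0.4,-0.2,0],[-0.0016,0.0026,0.007,-0.4,-0.2,0],[-0.0016,0.0026,0.011,-0.4,-0.2,0],[-0.0016,0.0026,0.011,-0.4,-0.2,0],[-0.0016,0.0026,0.011,-0.4,-0.2,0],[-0.0016,0.0026,0.011,-0.4,-0.2,0],[-0.0016,0.0026,0.011,-0.4,-0.2,0],[-0.0016,0.0026,0.011,-0.4,-0.2,0],[-0.0016,0.0026,0.011,-0.4,-0.2,0],[-0.0016,0.0026,0.011,-0.4,-0.2,0],[-0.0016,0.0026,0.011,-0.4,-0.2,0],[-0.0016,0.0026,0.011,-0.4,-0.2,0]]'; python3 -c "
from h import *
rows([.415,-.1028,.147],10.9);s=camera('scene')
crop(s,280,120,380,220,6,'d3.png')"
```

```text
time: 9.65
tool_pos: [0.4171, -0.1036, 0.1494]
ee_rot: [1.997, 2.42, 0.002]
force: [-0.4, -1.6, -0.1]
gripper_width: 0.0272
t 9.65 pos [ 0.4171 -0.1036  0.1494] shift mm [ 1.2 -1.9  2.3]
  turn [0.21 0.15 0.04]
  turn [  -0.23    0.34 -179.96]
  tool y yaw 10.94 tool z [ 0.004 -0.002 -1.   ] q6 [-0.43 -0.16  2.12  0.    1.17 -0.62] F [-0.4 -1.6 -0.1] w 0.0272
```

View pics/d3.png

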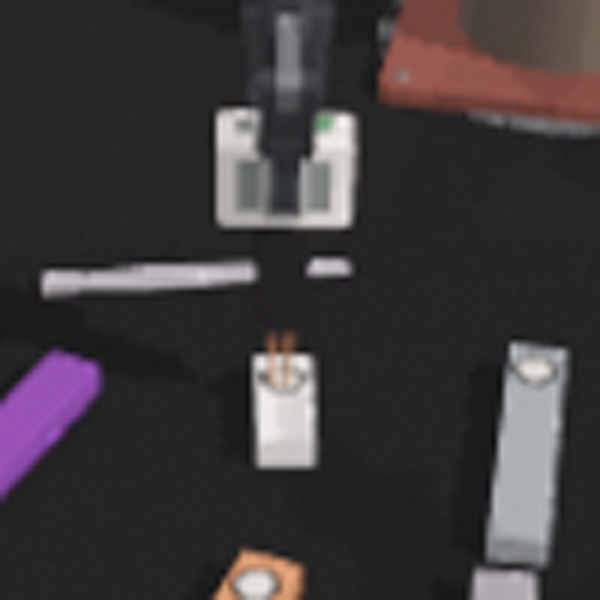

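```bash
python3 -m creep '[[0,0,0.002,0.1,0.1,0],[0,0,0.003,0.1,0.1,0],[0,0,0.003,0.1,0.1,0],[0,0,0.003,0.1,0.1,0],[0,0,0.003,0.1,0.1,0],[0,0,0.003,0.1,0.1,0],[0,0,0.003,0.1,0.1,0],[0,0,0.003,0.1,0.1,0],[0,0,0.003,0.1,0.1,0],[0,0,0.003,0.1,0.1,0],[0,0,0.003,0.1,0.1,0]]'; python3 -c "
from h import *
rows([.415,-.1028,.147],10.9)"
```

```text
time: 11.08
tool_pos: [0.4171, -0.1036, 0.1464]
ee_rot: [1.998, 2.422, 0.002]
force: [1.6, -0.9, 0.4]
gripper_width: 0.0272
t 11.07 pos [ 0.4171 -0.1036  0.1464] shift mm [ 1.2 -2.  -0.6]
  turn [0.12 0.05 0.04]
  turn [-8.0000e-02  1.9000e-01 -1.7996e+02]
  tool y yaw 10.94 tool z [ 0.002 -0.    -1.   ] q6 [-0.43 -0.15  2.12  0.    1.17 -0.62] F [ 1.6 -0.9  0.4] w 0.0272
```

```bash
python3 -m creep '[[0,0,-0.03,0,0,0],[0,0,-0.06,0,0,0],[0,0,-0.06,0,0,0]]'; python3 -c "
from h import *
import meas
rows([.5674,-.0862,.206],10.9);meas.bars(camera('top'))"
```

```text
time: 11.45
tool_pos: [0.4178, -0.1038, 0.2078]
ee_rot: [1.997, 2.42, 0.003]
force: [0.9, 0.1, -2.0]
gripper_width: 0.0276
t 11.45 pos [ 0.4178 -0.1038  0.2078] shift mm [-11.2 150.2   2.5]
  turn [0.25 0.12 0.04]
  turn [  -0.2     0.39 -179.96]
  tool y yaw 10.94 tool z [ 0.005 -0.001 -1.   ] q6 [-0.43 -0.23  2.07  0.    1.3  -0.62] F [ 0.9  0.1 -2. ] w 0.0276
rect c [ 481.5 -225.1] LxW 131.0 30.0 ang 164.4 px [368. 229.] col [199.  89. 245.]
rect c [601.7 -92.9] LxW 113.4 31.1 ang 169.2 px [319. 188.] col [255. 212. 126.]
rect c [599.7  26.4] LxW 131.6 29.0 ang 4.4 px [276. 190.] col [226. 226. 236.]
```

```bash
python3 -m creep '[[-0.011,0.05,0,0.1,0,0],[-0.011,0.1,0,0.2,0.1,0],[-0.011,0.15,0,0.2,0.1,0],[-0.011,0.15,0.02,0.2,0.1,0],[-0.011,0.15,0.042,0.2,0.1,0],[-0.011,0.15,0.052,0.2,0.1,0],[-0.011,0.15,0.052,0.2,0.1,0]]'; python3 -c "
from h import *
rows([.5674,-.0862,.147],10.9);s=camera('scene')
crop(s,270,140,390,260,5,'e1.png')"
```

```text
time: 12.38
tool_pos: [0.5645, -0.0854, 0.1526]
ee_rot: [-1.996, -2.419, 0.003]
force: [0.0, -0.2, -0.9]
gripper_width: 0.0276
t 12.38 pos [ 0.5645 -0.0854  0.1526] shift mm [-1.3  2.8  5.6]
  turn [-0.29 -0.17  0.02]
  turn [   0.27   -0.45 -179.98]
  tool y yaw 10.92 tool z [-0.006  0.002 -1.   ] q6 [-0.29  0.19  1.76  0.    1.19 -0.48] F [ 0.  -0.2 -0.9] w 0.0276
```

View pics/e1.png

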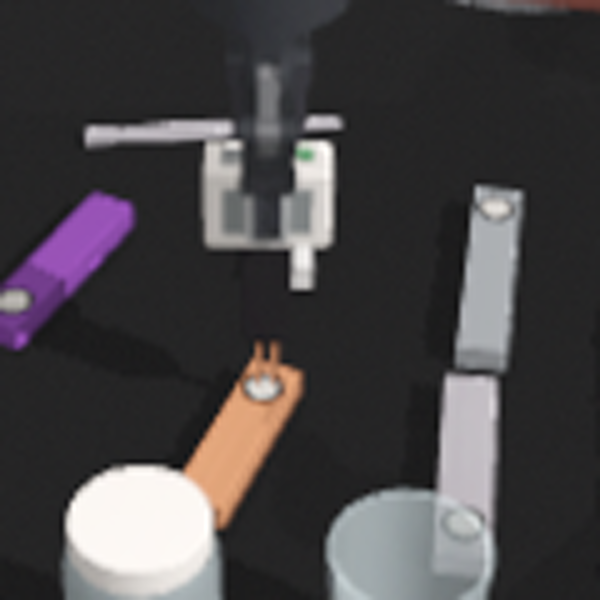

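Prongs at (265,365) are poised above the copper bar's spot at (262,388). Press.

```bash
python3 -m creep '[[-0.0005,0.0015,0.002,-0.2,-0.1,0],[-0.0005,0.0015,0.004,-0.2,-0.1,0],[-0.0005,0.0015,0.006,-0.2,-0.1,0],[-0.0005,0.0015,0.006,-0.2,-0.1,0],[-0.0005,0.0015,0.006,-0.2,-0.1,0],[-0.0005,0.0015,0.006,-0.2,-0.1,0],[-0.0005,0.0015,0.006,-0.2,-0.1,0],[-0.0005,0.0015,0.006,-0.2,-0.1,0],[-0.0005,0.0015,0.006,-0.2,-0.1,0],[-0.0005,0.0015,0.006,-0.2,-0.1,0],[-0.0005,0.0015,0.006,-0.2,-0.1,0],[-0.0005,0.0015,0.006,-0.2,-0.1,0]]'; python3 -c "
from h import *
rows([.5674,-.0862,.147],10.9);s=camera('scene')
crop(s,270,140,390,260,5,'e2.png')"
```

```text
time: 13.92
tool_pos: [0.567, -0.0859, 0.1479]
ee_rot: [2.0, 2.422, 0.001]
force: [1.7, -1.0, 0.7]
gripper_width: 0.0273
t 13.93 pos [ 0.567  -0.0859  0.1479] shift mm [-0.3  0.3  0.9]
  turn [0.05 0.   0.02]
  turn [-0.0000e+00  8.0000e-02 -1.7998e+02]
  tool y yaw 10.92 tool z [ 0.001  0.    -1.   ] q6 [-0.29  0.2   1.76  0.    1.18 -0.48] F [ 1.7 -1.   0.7] w 0.0273
```

View pics/e2.png

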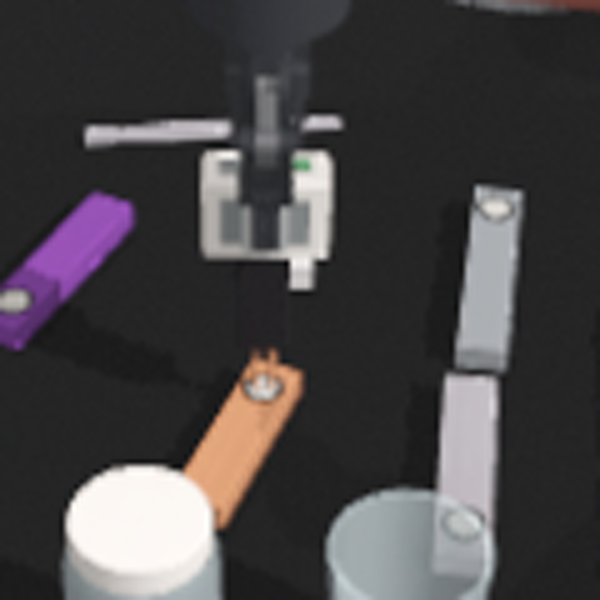

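```bash
python3 -m creep '[[0,0,-0.03,0,0,0],[0,0,-0.06,0,0,0],[0,0,-0.06,0,0,0]]'; python3 -c "
from h import *
import meas
rows([.645,.0297,.206],10.9);t=camera('top');meas.bars(t);print(plane(t,277,131,.095),plane(t,279,142,.0))"
```

```text
time: 14.35
tool_pos: [0.568, -0.0861, 0.2098]
ee_rot: [1.998, 2.42, 0.003]
force: [0.8, 0.2, -1.4]
gripper_width: 0.0274
t 14.35 pos [ 0.568  -0.0861  0.2098] shift mm [99.2 97.5  4. ]
  turn [0.23 0.09 0.03]
  turn [-1.3000e-01  3.6000e-01 -1.7997e+02]
  tool y yaw 10.93 tool z [ 0.004 -0.001 -1.   ] q6 [-0.29  0.13  1.71  0.    1.29 -0.48] F [ 0.8  0.2 -1.4] w 0.0274
rect c [185.9 772.9] LxW 66.7 32.9 ang 2.2 px [  4. 349.] col [182. 158.  65.]
rect c [ 481.8 -225.2] LxW 130.3 29.9 ang 164.3 px [368. 229.] col [194.  87. 243.]
[0.7458324  0.01206834 0.095     ] [0.73928877 0.01708772 0.        ]
```

```bash
python3 -m creep '[[0.04,0.04,0,0.1,0,0],[0.08,0.08,0,0.2,0.1,0],[0.099,0.0975,0,0.2,0.1,0],[0.099,0.0975,0.02,0.2,0.1,0],[0.099,0.0975,0.042,0.2,0.1,0],[0.099,0.0975,0.05,0.2,0.1,0],[0.099,0.0975,0.05,0.2,0.1,0]]'; python3 -c "
from h import *
rows([.645,.0297,.147],10.9);s=camera('scene')
crop(s,300,170,420,290,5,'f1.png')"
```

```text
time: 15.28
tool_pos: [0.6426, 0.0292, 0.1558]
ee_rot: [-1.997, -2.418, 0.005]
force: [1.1, -0.4, -1.4]
gripper_width: 0.0275
t 15.28 pos [0.6426 0.0292 0.1558] shift mm [0.  2.6 8.8]
  turn [-0.33 -0.14 -0.02]
  turn [ -0.22   0.53 179.98]
  tool y yaw 10.88 tool z [-0.006  0.001 -1.   ] q6 [-0.08  0.35  1.56  0.    1.24 -0.27] F [ 1.1 -0.4 -1.4] w 0.0275
```

View pics/f1.png

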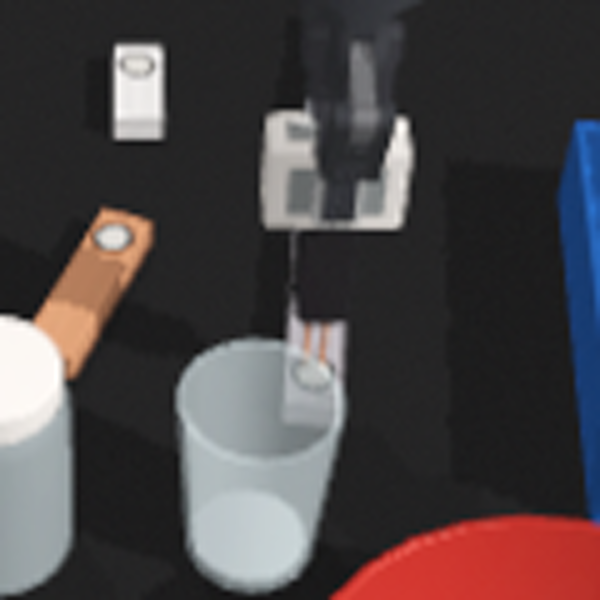

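Prongs (316,345) are over the steel bar's spot (312,374). Press.

```bash
python3 -m creep '[[0,0.0014,0.003,-0.2,-0.1,0],[0,0.0014,0.006,-0.2,-0.1,0],[0,0.0014,0.0095,-0.2,-0.1,0],[0,0.0014,0.0095,-0.2,-0.1,0],[0,0.0014,0.0095,-0.2,-0.1,0],[0,0.0014,0.0095,-0.2,-0.1,0],[0,0.0014,0.0095,-0.2,-0.1,0],[0,0.0014,0.0095,-0.2,-0.1,0],[0,0.0014,0.0095,-0.2,-0.1,0],[0,0.0014,0.0095,-0.2,-0.1,0],[0,0.0014,0.0095,-0.2,-0.1,0],[0,0.0014,0.0095,-0.2,-0.1,0]]'; python3 -c "
from h import *
rows([.645,.0297,.147],10.9);s=camera('scene')
crop(s,300,170,420,290,5,'f2.png')"
```

```text
time: 16.82
tool_pos: [0.6448, 0.0295, 0.1478]
ee_rot: [-2.001, -2.422, -0.0]
force: [2.3, -1.3, 1.8]
gripper_width: 0.0272
t 16.82 pos [0.6448 0.0295 0.1478] shift mm [0.1 0.2 0.8]
  turn [-0.   -0.01 -0.02]
  turn [-1.0000e-02  0.0000e+00  1.7998e+02]
  tool y yaw 10.88 tool z [-0.  0. -1.] q6 [-0.08  0.36  1.56  0.    1.22 -0.27] F [ 2.3 -1.3  1.8] w 0.0272
```

View pics/f2.png

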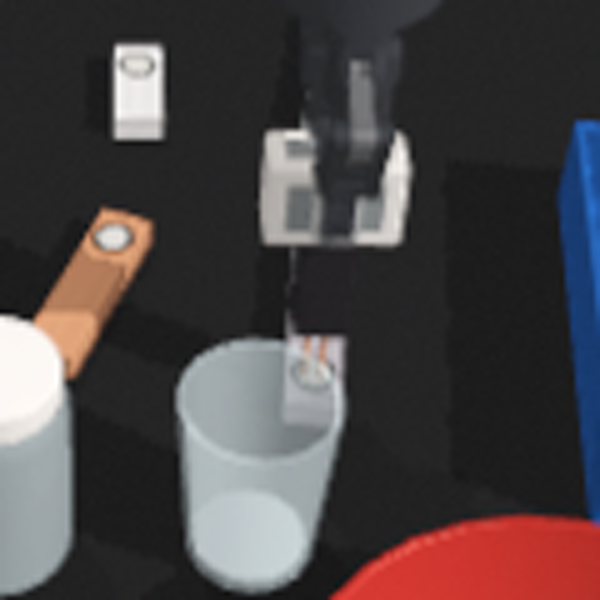

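```bash
python3 -m creep '[[0,0,-0.03,0,0,0],[0,0,-0.06,0,0,0],[0,0,-0.06,0,0,0]]'; python3 -c "
from h import *
rows([.381,.0201,.206],10.9);t=camera('scene');crop(t,270,150,420,260,5,'g0.png')"
```

```text
time: 17.25
tool_pos: [0.6459, 0.0296, 0.21]
ee_rot: [1.999, 2.42, 0.004]
force: [0.4, 0.3, -2.2]
gripper_width: 0.0273
t 17.25 pos [0.6459 0.0296 0.21  ] shift mm [  40.7 -262.     3. ]
  turn [ 0.21  0.04 -0.01]
  turn [ 6.0000e-02 -3.3000e-01  1.7999e+02]
  tool y yaw 10.89 tool z [ 0.004  0.    -1.   ] q6 [-0.08  0.3   1.52  0.    1.32 -0.27] F [ 0.4  0.3 -2.2] w 0.0273
```

View pics/g0.png

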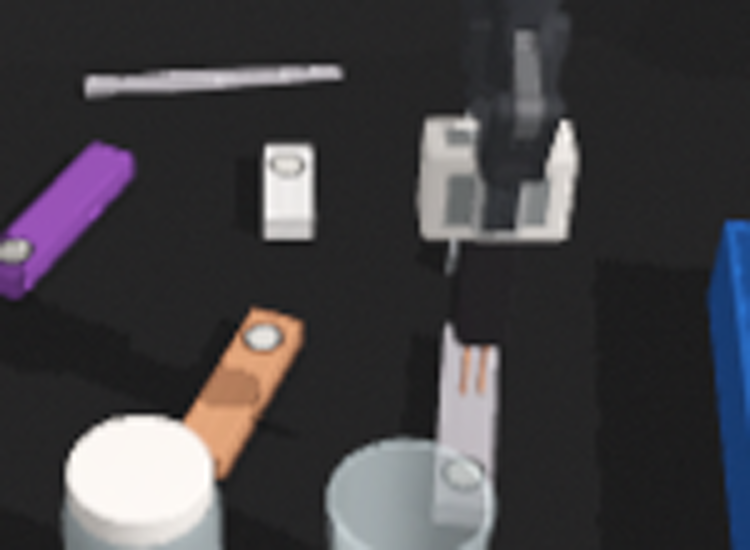

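```bash
python3 -m creep '[[0.008,-0.05,0,0,0,0],[0.016,-0.1,0,0.1,0,0],[0.024,-0.15,0,0.1,0,0],[0.031,-0.2,0,0.1,0,0],[0.038,-0.25,0,0.1,0,0],[0.04,-0.262,0.01,0.2,0,0],[0.04,-0.262,0.025,0.2,0,0],[0.04,-0.262,0.04,0.2,0,0],[0.04,-0.262,0.045,0.2,0,0],[0.04,-0.262,0.045,0.2,0,0]]'; python3 -c "
from h import *
rows([.381,.0201,.147],10.9);s=camera('scene')
crop(s,300,120,420,240,5,'g1.png')"
```

```text
time: 18.55
tool_pos: [0.38, 0.0195, 0.1619]
ee_rot: [-1.998, -2.419, 0.005]
force: [-0.8, -0.2, -1.5]
gripper_width: 0.0275
t 18.55 pos [0.38   0.0195 0.1619] shift mm [ 0.4  1.1 14.9]
  turn [-0.28 -0.05 -0.01]
  turn [-8.0000e-02  4.4000e-01  1.7999e+02]
  tool y yaw 10.89 tool z [-0.005 -0.    -1.   ] q6 [-0.16 -0.31  2.22 -0.    1.23 -0.35] F [-0.8 -0.2 -1.5] w 0.0275
```

View pics/g1.png

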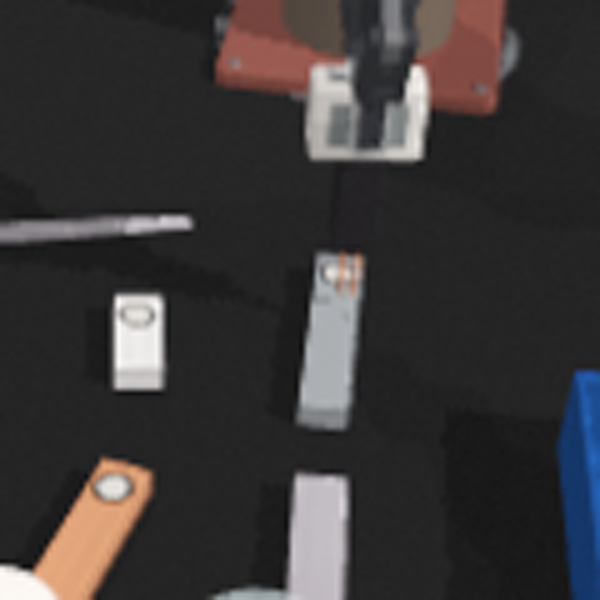

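The prongs at (348,288) miss the spot, now at (335,271), so the zinc bar has been displaced. I'll re-measure it.

```bash
python3 -m creep '[[0,0,-0.03,0,0,0],[0,0,-0.06,0,0,0],[0,0,-0.06,0,0,0]]'; python3 -c "
from h import *
s=camera('scene');t=camera('top')
crop(s,330,140,410,220,8,'g2.png');crop(t,230,150,350,300,5,'g3.png')
for n,(u,v) in dict(spot0=(369.2,181.7),spotnow=(366.9,174.2)).items(): print(n,plane(s,u,v,.016))"
```

```text
time: 18.98
tool_pos: [0.3828, 0.0192, 0.2254]
ee_rot: [1.999, 2.42, 0.001]
force: [-0.1, -0.0, -0.9]
gripper_width: 0.0276
spot0 [0.37843076 0.02171221 0.016     ]
spotnow [0.34090949 0.01092532 0.016     ]
```

View pics/g2.png

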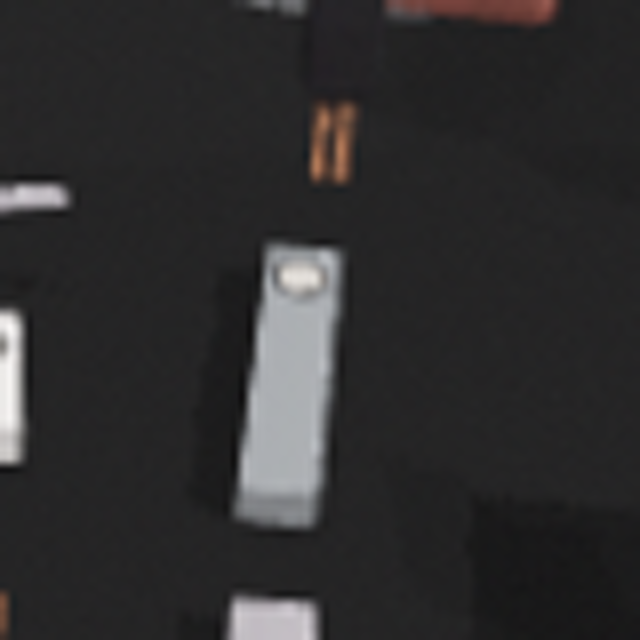

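View pics/g3.png

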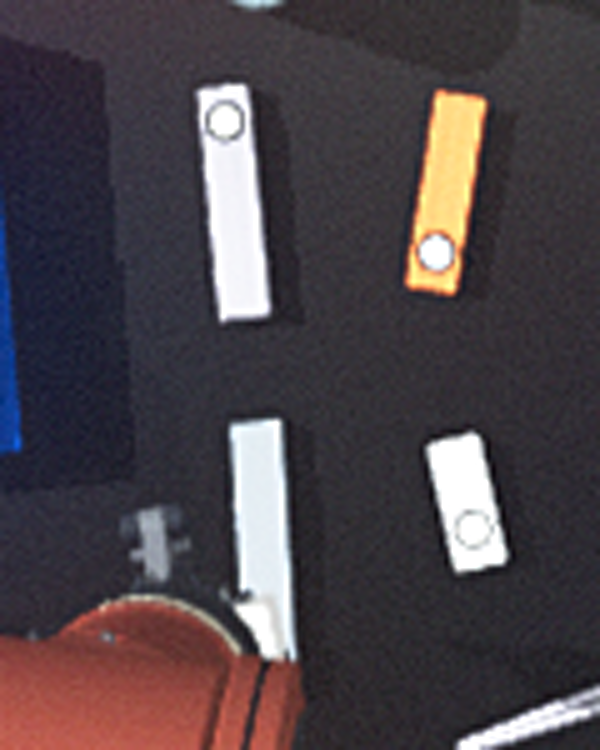

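```bash
python3 -c "
from h import *
s=camera('scene');t=camera('top')
f=lambda u,v:plane(t,(u+.5)/5-.5+230,(v+.5)/5-.5+150,.016)[:2]*1000
a,b,c,d=f(230,422),f(283,418),f(296,655),f(240,590)
print(a,b,c,d);u=c-b;u/=np.linalg.norm(u);v=d-a;v/=np.linalg.norm(v);print(u,v);m=(a+b)/2;w=(u+v)/2
print('spot',m+130*w, m+130*u)
g=lambda u,v:plane(s,(u+.5)/8-.5+330,(v+.5)/8-.5+140,.016)[:2]*1000
print('scene far',(g(240,490)+g(322,497))/2,'spot',g(299,277))
rows([.344,.010,.22],10.9)"
```

```text
[476.47660553  30.65801974] [477.81243246   1.17711966] [347.9957514   -2.89162109] [384.16938115  27.11917771]
[-0.99950919 -0.03132682] [-0.99926592 -0.03830951]
spot [347.22413645  11.39120846] [347.20832368  11.84508311]
scene far [473.56809057  18.04654942] spot [340.81844526  11.03320948]
t 19.18 pos [0.3799 0.0196 0.2212] shift mm [ -2.6 -37.1   1.4]
  turn [-0.32 -0.06 -0.01]
  turn [-1.0000e-01  5.0000e-01  1.7999e+02]
  tool y yaw 10.89 tool z [-0.006  0.    -1.   ] q6 [-0.16 -0.38  2.15 -0.    1.37 -0.35] F [-0.3  0.5 -2.1] w 0.0276
```

```bash
python3 -m creep '[[-0.003,-0.02,0,-0.3,0,0],[-0.003,-0.036,0.02,-0.3,0,0],[-0.003,-0.036,0.04,-0.3,0,0],[-0.003,-0.036,0.055,-0.3,0,0],[-0.003,-0.036,0.062,-0.3,0,0],[-0.003,-0.036,0.062,-0.3,0,0]]'; python3 -c "
from h import *
rows([.345,.0108,.147],10.9);s=camera('scene')
crop(s,330,130,410,210,8,'g4.png')"
```

```text
time: 19.92
tool_pos: [0.3445, 0.0099, 0.159]
ee_rot: [-1.999, -2.421, 0.0]
force: [-0.0, -0.1, -1.8]
gripper_width: 0.0273
t 19.93 pos [0.3445 0.0099 0.159 ] shift mm [ 0.8  0.6 12. ]
  turn [-0.09 -0.09 -0.  ]
  turn [-1.5e-01  1.5e-01  1.8e+02]
  tool y yaw 10.9 tool z [-0.002  0.001 -1.   ] q6 [-0.2  -0.42  2.31  0.    1.26 -0.39] F [-0.  -0.1 -1.8] w 0.0273
```

View pics/g4.png

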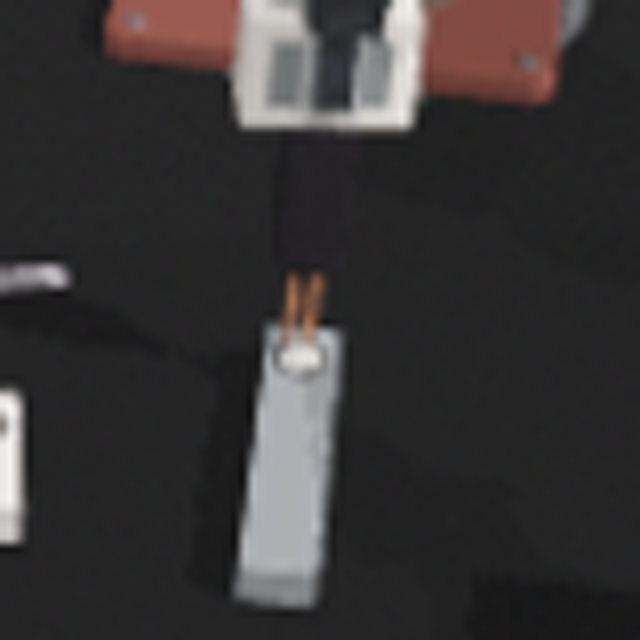

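Prongs (300,335) are just above the spot (300,356). Press.

```bash
python3 -m creep '[[0.0005,0,0.004,0,0,0],[0.0005,0,0.008,0,0,0],[0.0005,0,0.0125,0,0,0],[0.0005,0,0.0125,0,0,0],[0.0005,0,0.0125,0,0,0],[0.0005,0,0.0125,0,0,0],[0.0005,0,0.0125,0,0,0],[0.0005,0,0.0125,0,0,0],[0.0005,0,0.0125,0,0,0],[0.0005,0,0.0125,0,0,0],[0.0005,0,0.0125,0,0,0],[0.0005,0,0.0125,0,0,0]]'; python3 -c "
from h import *
rows([.345,.0108,.147],10.9);s=camera('scene')
crop(s,330,130,410,210,8,'g5.png')"
```

```text
time: 21.48
tool_pos: [0.345, 0.0103, 0.1471]
ee_rot: [-2.0, -2.422, -0.001]
force: [1.4, -0.2, 1.2]
gripper_width: 0.0275
t 21.48 pos [0.345  0.0103 0.1471] shift mm [0.5 0.1 0.1]
  turn [-0.02 -0.07 -0.  ]
  turn [-1.0e-01  3.0e-02  1.8e+02]
  tool y yaw 10.9 tool z [-0.001  0.001 -1.   ] q6 [-0.2  -0.4   2.32  0.    1.23 -0.39] F [ 1.4 -0.2  1.2] w 0.0275
```

View pics/g5.png

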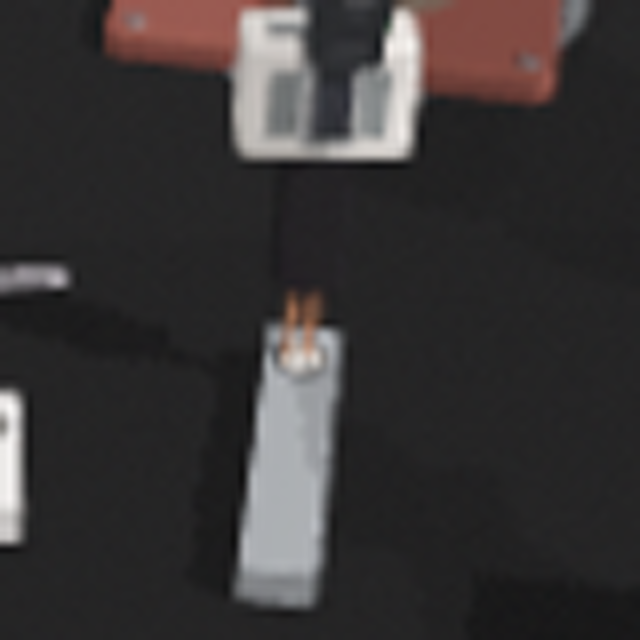

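```bash
python3 -m creep '[[0,0,-0.03,0,0,0],[0,0,-0.06,0,0,0],[0,0,-0.06,0,0,0]]'; python3 -c "
from h import *
rows([.353,-.4142,.206],10.9)"
```

```text
time: 21.9
tool_pos: [0.3459, 0.0101, 0.2085]
ee_rot: [1.999, 2.421, 0.003]
force: [0.1, 0.9, -2.3]
gripper_width: 0.0276
t 21.9 pos [0.3459 0.0101 0.2085] shift mm [-417.9  -73.3    2.4]
  turn [0.15 0.01 0.  ]
  turn [-1.0e-02  2.3e-01 -1.8e+02]
  tool y yaw 10.9 tool z [ 0.003  0.    -1.   ] q6 [-0.2  -0.48  2.25  0.    1.37 -0.39] F [ 0.1  0.9 -2.3] w 0.0276
```

```bash
python3 -m creep '[[-0.06,-0.01,0,0,0,0],[-0.12,-0.021,0,0,0,0],[-0.18,-0.032,0,0,0,0],[-0.24,-0.042,0,0,0,0],[-0.3,-0.053,0,0,0,0],[-0.36,-0.063,0,0,0,0],[-0.418,-0.073,0,0,0,0],[-0.418,-0.073,0.01,0,0,0],[-0.418,-0.073,0.03,0,0,0],[-0.418,-0.073,0.048,0,0,0],[-0.418,-0.073,0.048,0,0,0]]'; python3 -c "
from h import *
rows([.353,-.4142,.1457],10.9);s=camera('scene')"
```

```text
time: 23.28
tool_pos: [0.3525, -0.4117, 0.1574]
ee_rot: [-1.997, -2.42, -0.006]
force: [0.2, -0.2, -2.3]
gripper_width: 0.0274
t 23.27 pos [ 0.3525 -0.4117  0.1574] shift mm [-2.6  0.  11.7]
  turn [ 0.04 -0.29  0.04]
  turn [ 4.6000e-01  6.0000e-02 -1.7996e+02]
  tool y yaw 10.94 tool z [-0.     0.005 -1.   ] q6 [-1.01  0.12  1.83  0.    1.19 -1.2 ] F [ 0.2 -0.2 -2.3] w 0.0274
```

```bash
python3 -m creep '[[-0.001,0,0.004,0,0,0],[-0.001,0,0.008,0,0,0],[-0.001,0,0.012,0,0,0],[-0.001,0,0.012,0,0,0],[-0.001,0,0.012,0,0,0],[-0.001,0,0.012,0,0,0],[-0.001,0,0.012,0,0,0],[-0.001,0,0.012,0,0,0],[-0.001,0,0.012,0,0,0],[-0.001,0,0.012,0,0,0],[-0.001,0,0.012,0,0,0],[-0.001,0,0.012,0,0,0]]'; python3 -m creep '[[0,0,0,0,0,0],[0,0,0,0,0,0]]'; python3 -c "
from h import *
rows([.353,-.4142,.1457],10.9);s=camera('scene');crop(s,180,90,300,190,6,'k1.png')"
```

```text
time: 24.82
tool_pos: [0.3532, -0.4137, 0.147]
ee_rot: [-1.999, -2.422, -0.004]
force: [1.4, -0.5, 1.4]
gripper_width: 0.0276
time: 25.08
tool_pos: [0.3533, -0.4137, 0.147]
ee_rot: [-1.999, -2.422, -0.004]
force: [2.0, -1.2, 0.8]
gripper_width: 0.0272
t 25.07 pos [ 0.3533 -0.4137  0.147 ] shift mm [-0.4 -0.3  1.3]
  turn [ 0.09 -0.14  0.04]
  turn [ 2.2000e-01  1.4000e-01 -1.7996e+02]
  tool y yaw 10.94 tool z [ 0.001  0.003 -1.   ] q6 [-1.01  0.14  1.84  0.    1.17 -1.2 ] F [ 2.  -1.2  0.8] w 0.0272
```

View pics/k1.png

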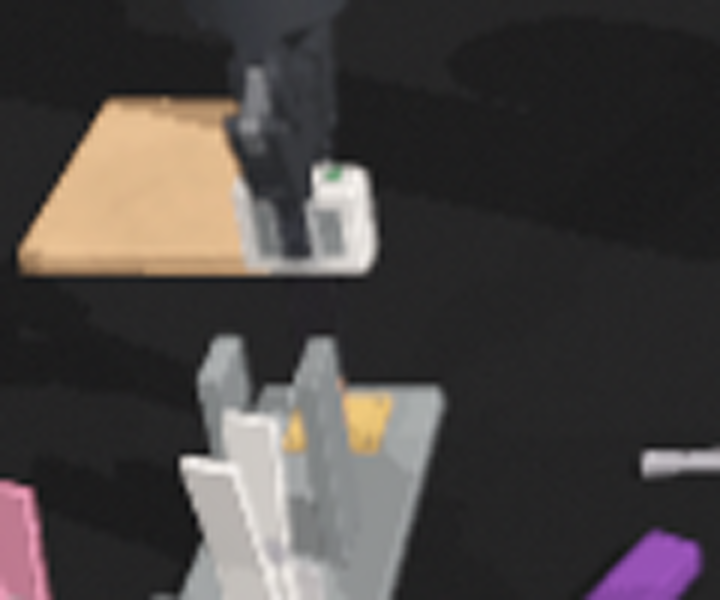

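```bash
python3 -m creep '[[0,0,-0.05,0,0,0],[0,0,-0.1,0,0,0],[0,0,-0.125,0,0,0],[0,0,-0.125,0,0,0]]'; python3 -c "
from h import *
rows([.4573,-.3937,.27],10.97)"
```

```text
time: 25.62
tool_pos: [0.3534, -0.4147, 0.2737]
ee_rot: [1.998, 2.422, 0.002]
force: [0.6, 1.0, -2.2]
gripper_width: 0.0276
t 25.62 pos [ 0.3534 -0.4147  0.2737] shift mm [  0.9 106.    4. ]
  turn [ 0.14  0.03 -0.03]
  turn [ 4.0000e-02 -2.1000e-01  1.7997e+02]
  tool y yaw 10.94 tool z [ 0.002 -0.    -1.   ] q6 [-1.01  0.02  1.72  0.    1.41 -1.2 ] F [ 0.6  1.  -2.2] w 0.0276
```

```bash
python3 -m creep '[[0.001,0.05,0,0.1,0,0],[0.001,0.106,0,0.1,0,0],[0.001,0.106,0,0.1,0,0],[0.001,0.106,0,0.1,0,0]]'; python3 -c "
from h import *
rows([.4573,-.3937,.154],10.97)
s=camera('scene');crop(s,180,60,280,160,6,'l1.png');t=camera('top');crop(t,400,190,500,280,6,'l2.png')"
```

```text
time: 26.12
tool_pos: [0.4564, -0.3927, 0.2711]
ee_rot: [-1.996, -2.421, -0.0]
force: [-0.8, -0.6, -1.5]
gripper_width: 0.0275
t 26.12 pos [ 0.4564 -0.3927  0.2711] shift mm [ -1.6   1.  117.1]
  turn [-0.14 -0.2   0.01]
  turn [   0.31   -0.22 -179.99]
  tool y yaw 10.98 tool z [-0.003  0.003 -1.   ] q6 [-0.84  0.16  1.57 -0.    1.42 -1.03] F [-0.8 -0.6 -1.5] w 0.0275
```

View pics/l2.png

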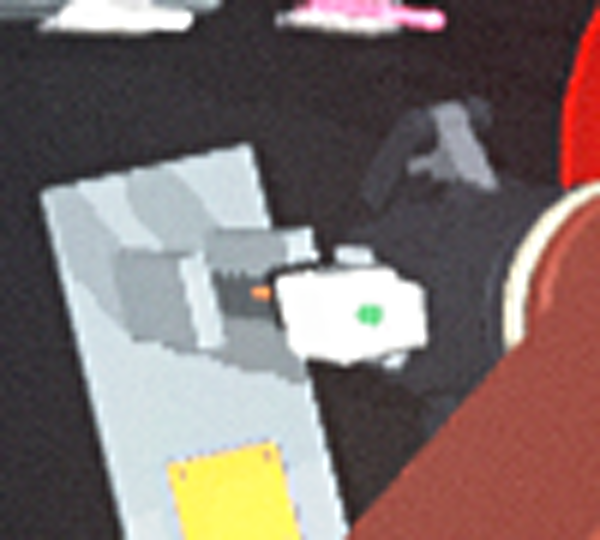

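```bash
python3 -m creep '[[-0.001,0.0005,0.03,-0.1,-0.1,0],[-0.001,0.0005,0.06,-0.1,-0.1,0],[-0.001,0.0005,0.09,-0.1,-0.1,0],[-0.001,0.0005,0.11,-0.1,-0.1,0],[-0.001,0.0005,0.115,-0.1,-0.1,0],[-0.001,0.0005,0.115,-0.1,-0.1,0]]'; python3 -c "
from h import *
rows([.4573,-.3937,.151],10.97)"
```

```text
time: 26.98
tool_pos: [0.4565, -0.3946, 0.158]
ee_rot: [2.0, 2.421, 0.0]
force: [-0.8, 0.3, -1.6]
gripper_width: 0.0276
t 26.98 pos [ 0.4565 -0.3946  0.158 ] shift mm [0.8 0.9 7. ]
  turn [ 0.05  0.04 -0.1 ]
  turn [ 6.000e-02 -8.000e-02  1.799e+02]
  tool y yaw 10.87 tool z [ 0.001 -0.001 -1.   ] q6 [-0.84  0.26  1.68  0.    1.21 -1.03] F [-0.8  0.3 -1.6] w 0.0276
```

```bash
python3 -m creep '[[0.0005,0.0006,0.003,0,0,0],[0.0005,0.0006,0.0055,0,0,0],[0.0005,0.0006,0.0065,0,0,0],[0.0005,0.0006,0.0065,0,0,0]]'; python3 -c "
from h import *
rows([.4573,-.3937,.151],10.97)"
```

```text
time: 27.48
tool_pos: [0.4574, -0.3943, 0.1527]
ee_rot: [1.999, 2.42, 0.0]
force: [-0.2, 1.4, 5.1]
gripper_width: 0.0273
t 27.48 pos [ 0.4574 -0.3943  0.1527] shift mm [ 0.6 -0.   1.7]
  turn [ 0.09  0.1  -0.09]
  turn [ 1.6000e-01 -1.4000e-01  1.7991e+02]
  tool y yaw 10.88 tool z [ 0.002 -0.001 -1.   ] q6 [-0.84  0.26  1.68  0.    1.2  -1.03] F [-0.2  1.4  5.1] w 0.0273
```

```bash
python3 -m creep '[[0,0,0,0,0,0],[0,0,0,0,0,0],[0,0,0,0,0,0],[0,0,0,0,0,0]]' 0.055; python3 -m creep '[[0,0,-0.02,0,0,0],[0,0,-0.06,0,0,0],[0,0,-0.1,0,0,0],[0,0,-0.1,0,0,0]]'; python3 -c "
from h import *
rows([.43,-.0995,.20],12.4)
s=camera('scene');crop(s,180,100,280,200,6,'m1.png');t=camera('top');crop(t,400,190,500,290,6,'m2.png')"
```

```text
time: 27.98
tool_pos: [0.4574, -0.3943, 0.1525]
ee_rot: [1.999, 2.42, 0.0]
force: [0.6, -0.3, -0.5]
gripper_width: 0.0549
time: 28.48
tool_pos: [0.459, -0.3961, 0.2589]
ee_rot: [1.993, 2.413, -0.002]
force: [0.4, -1.7, -0.5]
gripper_width: 0.055
t 28.48 pos [ 0.459  -0.3961  0.2589] shift mm [297.3  27.2  56.1]
  turn [ 0.36  0.58 -1.52]
  turn [  0.91  -0.57 178.48]
  tool y yaw 10.89 tool z [ 0.008 -0.009 -1.   ] q6 [-0.84  0.17  1.58  0.    1.38 -1.03] F [ 0.4 -1.7 -0.5] w 0.055
```

View pics/m1.png

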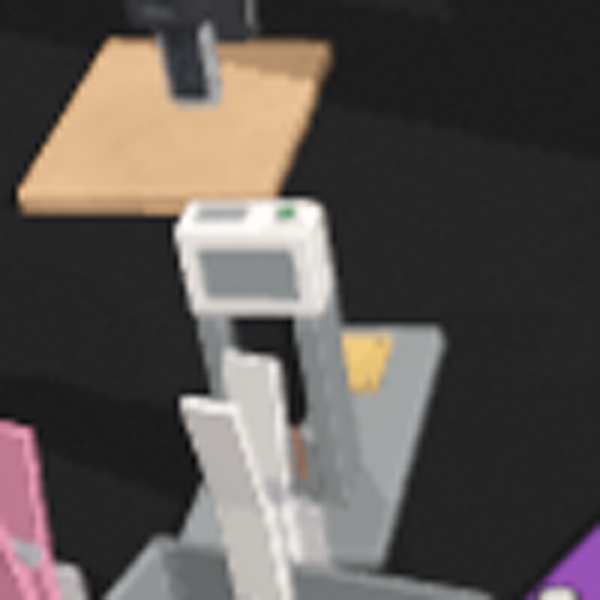

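View pics/m2.png

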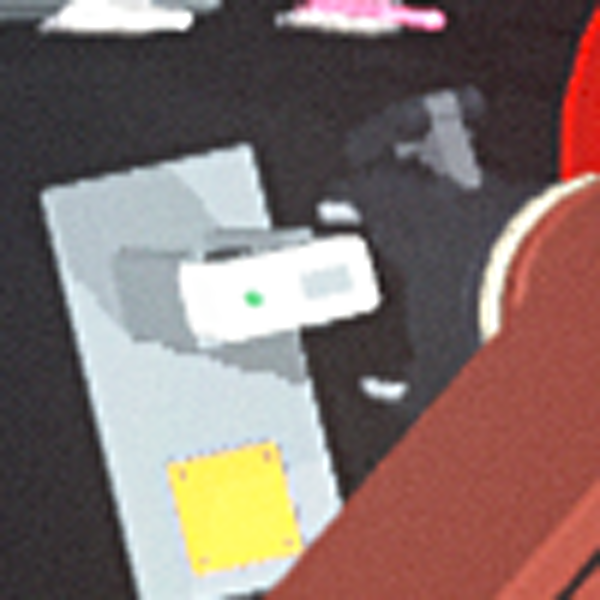

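The tester hangs upright in the fork: case at (280,290) in the crop, LED up. Now the 70 mm bar.

```bash
python3 -c "
from h import *
rows([.4297,-.0995,.2],102.4)
import meas;meas.bars(camera('top'))"
```

```text
t 28.57 pos [ 0.4574 -0.3944  0.254 ] shift mm [295.   28.3  53. ]
  turn [-5.000e-02  2.700e-01 -9.152e+01]
  turn [2.700e-01 4.000e-02 8.848e+01]
  tool y yaw 10.88 tool z [ 0.003 -0.003 -1.   ] q6 [-0.84  0.17  1.59  0.    1.38 -1.03] F [ 0.4  0.3 -0.6] w 0.0549
rect c [428.6 -99.1] LxW 73.5 31.7 ang 11.2 px [323. 250.] col [255. 255. 255.]
rect c [400.8  13.7] LxW 151.7 29.2 ang 2.2 px [282. 262.] col [228. 237. 243.]
rect c [ 481.8 -225.2] LxW 130.3 30.0 ang 164.4 px [368. 229.] col [202.  92. 247.]
rect c [601.8 -92.6] LxW 113.4 31.0 ang 168.8 px [319. 188.] col [254. 193. 116.]
rect c [599.7  26.4] LxW 131.7 29.8 ang 5.0 px [276. 190.] col [229. 229. 238.]
```

```bash
python3 -m creep '[[0.03,0.003,0,0,0,-10],[0.07,0.006,0,0,0,-20],[0.11,0.01,0,0,0,-30],[0.15,0.014,0.01,0,0,-41],[0.19,0.018,0.02,0,0,-51],[0.23,0.022,0.03,0,0,-62],[0.27,0.026,0.04,0,0,-72],[0.294,0.0284,0.052,0,0,-82],[0.294,0.0284,0.052,0,0,-91.3],[0.294,0.0284,0.052,0,0,-91.3],[0.294,0.0284,0.052,0,0,-91.3]]' 0.05 50; python3 -c "
from h import *
rows([.4295,-.0993,.1],102)"
```

```text
time: 30.0
tool_pos: [0.4292, -0.1, 0.1997]
ee_rot: [-0.328, 3.124, -0.001]
force: [-0.1, -0.6, -0.1]
gripper_width: 0.0502
t 30.0 pos [ 0.4292 -0.1     0.1997] shift mm [-0.4  0.7 99.7]
  turn [-0.05  0.03 -0.02]
  turn [4.0000e-02 8.0000e-02 1.7998e+02]
  tool y yaw 101.98 tool z [ 0.001 -0.001 -1.   ] q6 [-0.41 -0.19  2.05 -0.    1.28 -2.19] F [-0.1 -0.6 -0.1] w 0.0502
```

```bash
python3 -m creep '[[0,0,0.04,0,0,0],[0,0,0.09,0,0,0],[0,0,0.13,0,0,0],[0,0,0.155,0,0,0],[0,0,0.167,0,0,0],[0,0,0.169,0,0,0]]'; python3 -c "
from h import *
rows([.4295,-.0993,.03],102)
s=camera('scene');crop(s,290,140,370,220,8,'n1.png')"
```

```text
time: 30.75
tool_pos: [0.4291, -0.1003, 0.0304]
ee_rot: [0.326, -3.124, 0.0]
force: [-0.1, -0.3, 0.1]
gripper_width: 0.0498
t 30.75 pos [ 0.4291 -0.1003  0.0304] shift mm [-0.6  0.9  0.4]
  turn [-0.02 -0.02 -0.1 ]
  turn [-3.000e-02  2.000e-02  1.799e+02]
  tool y yaw 101.9 tool z [-0. -0. -1.] q6 [-0.41  0.09  2.15 -0.    0.9  -2.19] F [-0.1 -0.3  0.1] w 0.0498
```

View pics/n1.png

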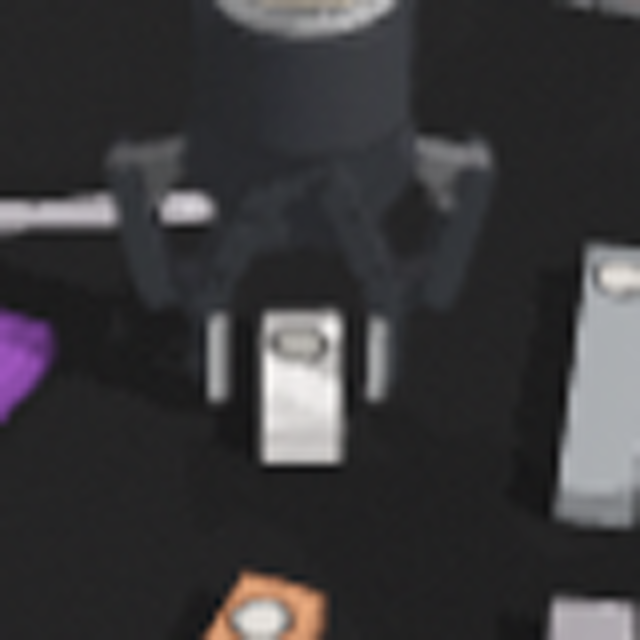

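```bash
python3 -m creep '[[0,0,0,0,0,0],[0,0,0,0,0,0],[0,0,0,0,0,0],[0,0,0,0,0,0]]' 0.02 40; python3 -m creep '[[0,0,-0.03,0,0,0],[0,0,-0.08,0,0,0],[0,0,-0.13,0,0,0],[0,0,-0.13,0,0,0]]';python3 -c "
from h import *
c=np.array([572.2,323.1]);a=np.radians(4.03)
for y in(-97.5,-32.5,32.5,97.5): print((c+y*np.array([-np.sin(a),np.cos(a)])).round(1))
rows([.579,.2258,.16],94)
s=camera('scene');crop(s,270,120,400,220,6,'n2.png')"
```

```text
time: 31.3
tool_pos: [0.4308, -0.101, 0.0323]
ee_rot: [-0.326, 3.122, -0.004]
force: [-1.0, -0.4, 6.7]
gripper_width: 0.0265
time: 31.8
tool_pos: [0.4334, -0.1019, 0.1671]
ee_rot: [-0.325, 3.113, -0.011]
force: [1.3, 0.1, -0.8]
gripper_width: 0.0262
[579.1 225.8]
[574.5 290.7]
[569.9 355.5]
[565.3 420.4]
t 31.8 pos [ 0.4334 -0.1019  0.1671] shift mm [-210.1  290.6    7. ]
  turn [-0.44  0.66  7.92]
  turn [  -0.99   -0.66 -172.07]
  tool y yaw 101.92 tool z [ 0.012 -0.006 -1.   ] q6 [-0.41 -0.15  2.08 -0.    1.2  -2.19] F [ 1.3  0.1 -0.8] w 0.0262
```

View pics/n2.png

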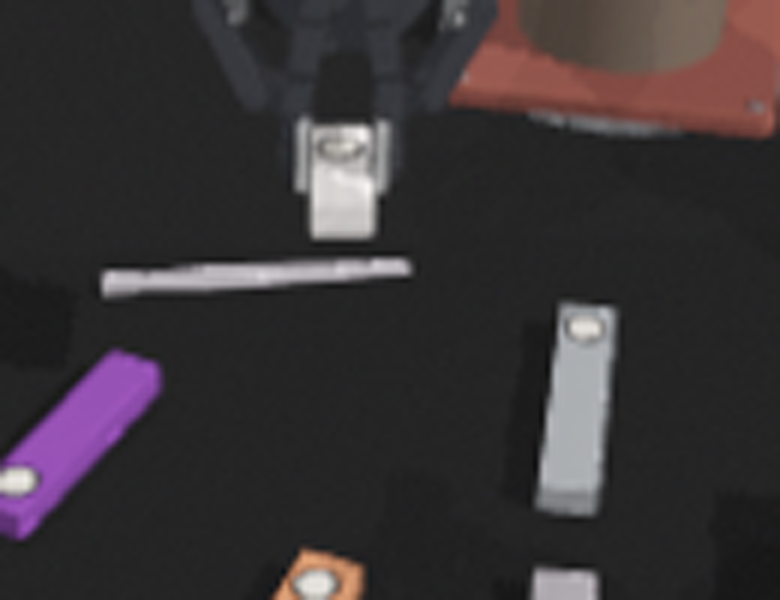

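```bash
python3 -c "
from h import *
rows([.5659,.4129,.16],94)"
```

```text
t 31.85 pos [ 0.4318 -0.1013  0.1645] shift mm [-237.3  475.4    3.5]
  turn [-0.3   0.43  7.92]
  turn [  -0.65   -0.45 -172.08]
  tool y yaw 101.91 tool z [ 0.008 -0.004 -1.   ] q6 [-0.41 -0.14  2.08 -0.    1.2  -2.19] F [-0.3 -0.2 -1.1] w 0.0267
```

```bash
python3 -m creep '[[-0.026,0.053,0,0,0,0],[-0.053,0.106,0,0,0,2],[-0.08,0.16,0,0,0,3],[-0.105,0.21,0,0,0,4],[-0.13,0.26,0,0,0,5],[-0.157,0.315,0,0,0,6],[-0.184,0.37,0,0,0,7],[-0.21,0.42,0,0,0,7.9],[-0.237,0.475,0,0,0,7.9],[-0.237,0.475,0,0,0,7.9],[-0.237,0.475,0,0,0,7.9]]'; python3 -c "
from h import *
rows([.5659,.4129,.0395],94)"
```

```text
time: 33.22
tool_pos: [0.5643, 0.4118, 0.1606]
ee_rot: [-0.111, 3.135, -0.011]
force: [0.2, -0.1, -0.6]
gripper_width: 0.0268
t 33.23 pos [0.5643 0.4118 0.1606] shift mm [ -1.2   1.8 121.1]
  turn [-0.4   0.23  0.06]
  turn [  -0.36   -0.62 -179.93]
  tool y yaw 94.06 tool z [ 0.004 -0.007 -1.   ] q6 [ 0.52  0.47  1.4  -0.01  1.28 -1.12] F [ 0.2 -0.1 -0.6] w 0.0268
```

```bash
python3 -m creep '[[0,0,0.04,0,0,0],[0,0,0.08,0,0,0],[0,0,0.105,0,0,0],[0,0,0.117,0,0,0],[0,0,0.12,0,0,0],[0,0,0.12,0,0,0]]'; python3 -c "
from h import *
rows([.5659,.4129,.0385],94)
s=camera('scene');crop(s,410,130,570,270,5,'o1.png')"
```

```text
time: 33.98
tool_pos: [0.5656, 0.411, 0.0418]
ee_rot: [-0.11, 3.134, -0.009]
force: [-0.5, 0.8, -1.0]
gripper_width: 0.0267
t 33.98 pos [0.5656 0.411  0.0418] shift mm [-0.4  1.9  3.3]
  turn [-0.36  0.32  0.04]
  turn [  -0.5    -0.56 -179.96]
  tool y yaw 94.04 tool z [ 0.006 -0.006 -1.   ] q6 [ 0.52  0.6   1.45 -0.01  1.09 -1.12] F [-0.5  0.8 -1. ] w 0.0267
```

View pics/o1.png

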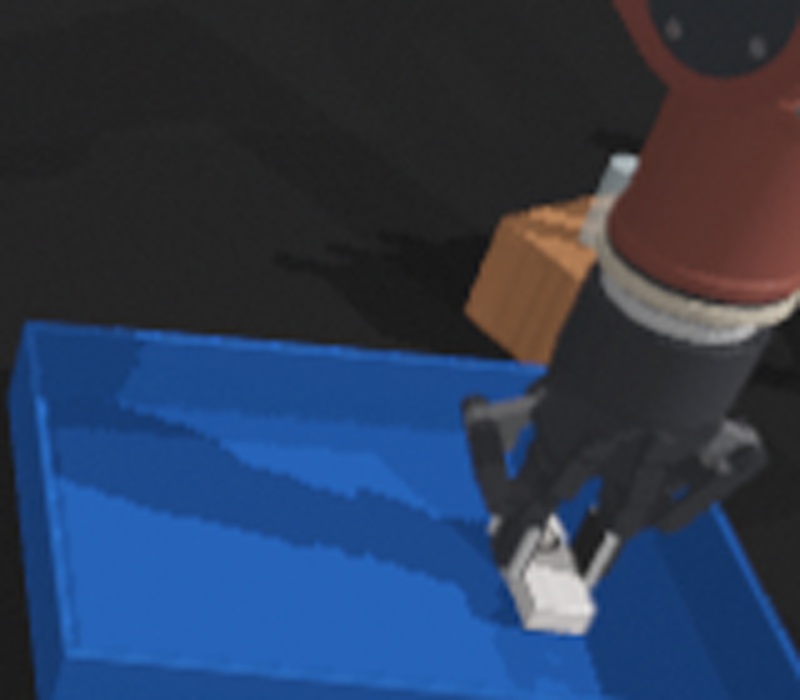

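```bash
python3 -m creep '[[0,0,0.0015,0,0,0],[0,0,0.003,0,0,0],[0,0,0.003,0,0,0]]'; python3 -m creep '[[0,0,0,0,0,0],[0,0,0,0,0,0],[0,0,0,0,0,0]]' 0.042; python3 -m creep '[[0,0,-0.03,0,0,0],[0,0,-0.07,0,0,0],[0,0,-0.12,0,0,0],[0,0,-0.13,0,0,0]]';python3 -c "
from h import *
rows([.6016,-.0926,.17],79)
s=camera('scene');crop(s,410,130,570,270,5,'o2.png')"
```

```text
time: 34.4
tool_pos: [0.5657, 0.4113, 0.0392]
ee_rot: [-0.111, 3.133, -0.009]
force: [0.3, -0.3, -1.2]
gripper_width: 0.0267
time: 34.78
tool_pos: [0.5658, 0.4114, 0.0394]
ee_rot: [-0.111, 3.133, -0.009]
force: [0.3, 0.4, -0.0]
gripper_width: 0.0421
time: 35.28
tool_pos: [0.5673, 0.4135, 0.175]
ee_rot: [-0.111, 3.126, -0.003]
force: [0.8, 0.4, 0.0]
gripper_width: 0.0419
t 35.27 pos [0.5673 0.4135 0.175 ] shift mm [   1.6 -507.2    6.1]
  turn [-0.02  0.81 15.05]
  turn [-1.1800e+00 -2.0000e-02 -1.6494e+02]
  tool y yaw 94.05 tool z [ 0.014 -0.001 -1.   ] q6 [ 0.52  0.45  1.39 -0.01  1.29 -1.12] F [0.8 0.4 0. ] w 0.0419
```

View pics/o2.png

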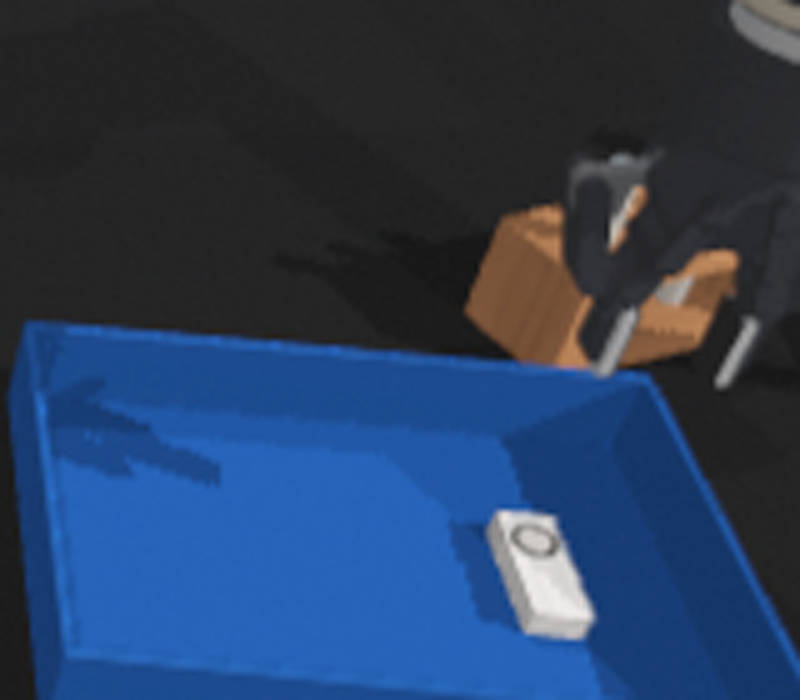

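```bash
python3 -m creep '[[0,-0.05,0,0,0,1],[0,-0.11,0,0,0.2,3],[0,-0.17,0,0,0.4,5],[0,-0.23,0,0,0.6,7],[0,-0.29,0,0,0.8,9],[0,-0.35,0,0,0.8,11],[0,-0.41,0,0,0.8,13],[0.001,-0.47,0,0,0.8,15],[0.0016,-0.507,0,0,0.8,15],[0.0016,-0.507,0,0,0.8,15],[0.0016,-0.507,0.03,0,0.8,15],[0.0016,-0.507,0.06,0,0.8,15]]' 0.05; python3 -c "
from h import *
rows([.6016,-.0926,.031],79)
t=camera('top');s=camera('scene');crop(s,260,150,390,270,5,'p1.png')
import meas;meas.bars(t)"
```

```text
time: 36.83
tool_pos: [0.6013, -0.0915, 0.1139]
ee_rot: [-0.299, -3.125, 0.001]
force: [-0.4, -0.9, -0.1]
gripper_width: 0.0498
t 36.83 pos [ 0.6013 -0.0915  0.1139] shift mm [-0.7 -0.9 82.9]
  turn [-0.04 -0.11  0.09]
  turn [ 1.8000e-01 -7.0000e-02 -1.7991e+02]
  tool y yaw 79.09 tool z [-0.002 -0.    -1.   ] q6 [-0.28  0.32  1.69 -0.    1.14 -1.66] F [-0.4 -0.9 -0.1] w 0.0498
rect c [ 481.8 -225.2] LxW 130.3 30.0 ang 164.4 px [368. 230.] col [194.  86. 243.]
```

View pics/p1.png

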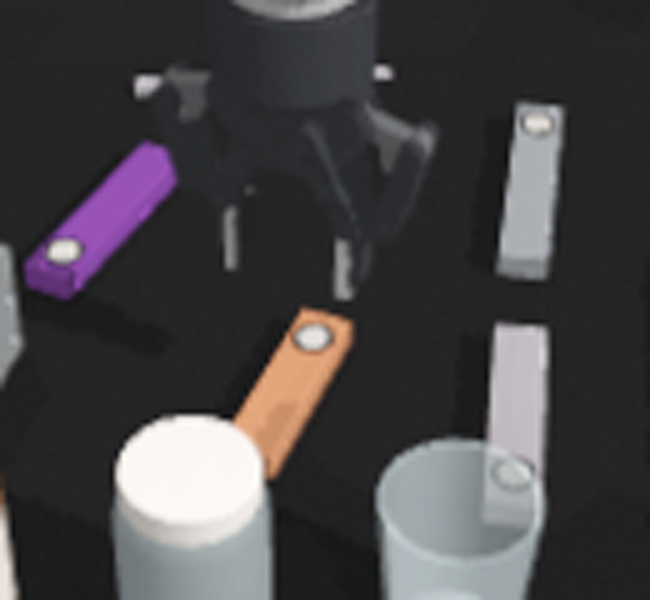

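```bash
python3 -m creep '[[-0.0005,-0.001,0.03,0,0,0],[-0.0005,-0.001,0.06,0,0,0],[-0.0005,-0.001,0.077,0,0,0],[-0.0005,-0.001,0.083,0,0,0],[-0.0005,-0.001,0.083,0,0,0]]'; python3 -m creep '[[0,0,0,0,0,0],[0,0,0,0,0,0],[0,0,0,0,0,0],[0,0,0,0,0,0]]' 0.02 50;python3 -m creep '[[0,0,-0.03,0,0,0],[0,0,-0.08,0,0,0],[0,0,-0.13,0,0,0],[0,0,-0.13,0,0,0]]';python3 -c "
from h import *
rows([.5701,.353,.17],94)
s=camera('scene');crop(s,260,130,390,250,5,'p2.png')"
```

```text
time: 37.55
tool_pos: [0.5981, -0.0913, 0.0279]
ee_rot: [-0.297, -3.118, -0.001]
force: [0.1, 0.1, -0.1]
gripper_width: 0.0499
time: 38.05
tool_pos: [0.5993, -0.0917, 0.0296]
ee_rot: [-0.297, -3.12, -0.0]
force: [-1.2, 0.5, 6.2]
gripper_width: 0.0265
time: 38.55
tool_pos: [0.6033, -0.0927, 0.1649]
ee_rot: [0.298, 3.125, -0.002]
force: [0.8, -0.8, -3.8]
gripper_width: 0.0268
t 38.55 pos [ 0.6033 -0.0927  0.1649] shift mm [116.7 431.4  -5.9]
  turn [ -0.08   0.13 -14.88]
  turn [1.8000e-01 1.2000e-01 1.6512e+02]
  tool y yaw 79.12 tool z [ 0.002 -0.002 -1.   ] q6 [-0.28  0.26  1.65 -0.    1.22 -1.66] F [ 0.8 -0.8 -3.8] w 0.0268
```

View pics/p2.png

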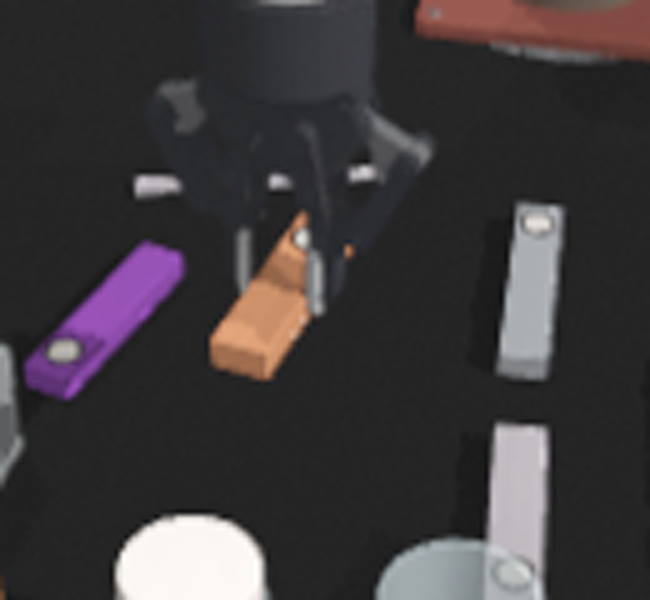

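```bash
python3 -m creep '[[0.015,0.05,0,0,0,-2],[0.03,0.11,0,0,0,-4],[0.045,0.165,0,0,0,-6],[0.06,0.22,0,0,0,-8],[0.075,0.275,0,0,0,-10],[0.09,0.33,0,0,0,-12],[0.105,0.385,0,0,0,-14],[0.117,0.431,0,0,0,-14.9],[0.117,0.431,0,0,0,-14.9],[0.117,0.431,0.03,0,0,-14.9],[0.117,0.431,0.06,0,0,-14.9],[0.117,0.431,0.06,0,0,-14.9]]'; python3 -c "
from h import *
rows([.5701,.353,.037],94)"
```

```text
time: 40.1
tool_pos: [0.5638, 0.3505, 0.0956]
ee_rot: [0.108, -3.126, 0.007]
force: [-0.4, -0.3, -4.4]
gripper_width: 0.0265
t 40.1 pos [0.5638 0.3505 0.0956] shift mm [-7.2  2.3 58.5]
  turn [-0.24 -0.78 -0.03]
  turn [ -1.22   0.38 179.97]
  tool y yaw 93.97 tool z [-0.013 -0.005 -1.   ] q6 [ 0.44  0.47  1.53  0.    1.16 -1.2 ] F [-0.4 -0.3 -4.4] w 0.0265
```

```bash
python3 -m creep '[[-0.002,0,0.02,-0.1,-0.3,0],[-0.004,0.002,0.04,-0.2,-0.6,0],[-0.006,0.002,0.052,-0.2,-0.7,0],[-0.006,0.002,0.057,-0.2,-0.7,0],[-0.006,0.002,0.058,-0.2,-0.7,0]]'; python3 -c "
from h import *
rows([.5701,.353,.0365],94)"
```

```text
time: 40.72
tool_pos: [0.5691, 0.3526, 0.0375]
ee_rot: [0.109, -3.138, 0.001]
force: [-0.5, -0.0, -4.7]
gripper_width: 0.0263
t 40.73 pos [0.5691 0.3526 0.0375] shift mm [-1.1  0.3  1. ]
  turn [-0.04 -0.07 -0.03]
  turn [-1.1000e-01  6.0000e-02  1.7997e+02]
  tool y yaw 93.97 tool z [-0.001 -0.001 -1.   ] q6 [ 0.44  0.55  1.54 -0.    1.06 -1.2 ] F [-0.5 -0.  -4.7] w 0.0263
```

```bash
python3 -m creep '[[0,0,0.001,0,0,0],[0,0,0.0015,0,0,0]]'; python3 -m creep '[[0,0,0,0,0,0],[0,0,0,0,0,0],[0,0,0,0,0,0]]' 0.042; python3 -m creep '[[0,0,-0.03,0,0,0],[0,0,-0.07,0,0,0],[0,0,-0.12,0,0,0],[0,0,-0.13,0,0,0]]';python3 -c "
from h import *
rows([.5997,.0262,.17],94.8)
s=camera('scene');crop(s,410,130,570,270,5,'q2.png')
import meas;meas.bars(camera('top'))"
```

```text
time: 40.98
tool_pos: [0.5695, 0.3529, 0.0368]
ee_rot: [0.109, -3.14, 0.0]
force: [-0.1, 0.2, -3.8]
gripper_width: 0.0265
time: 41.35
tool_pos: [0.5701, 0.3532, 0.0376]
ee_rot: [-0.109, 3.138, 0.0]
force: [0.1, 0.1, -0.2]
gripper_width: 0.0419
time: 41.85
tool_pos: [0.5724, 0.3544, 0.1732]
ee_rot: [-0.109, 3.13, 0.006]
force: [0.2, 0.4, 0.3]
gripper_width: 0.0422
t 41.85 pos [0.5724 0.3544 0.1732] shift mm [  -4.4 -329.3    2.1]
  turn [ 0.19  0.54 -0.82]
  turn [  0.84  -0.3  179.18]
  tool y yaw 93.98 tool z [ 0.009  0.004 -1.   ] q6 [ 0.44  0.39  1.48 -0.    1.27 -1.2 ] F [0.2 0.4 0.3] w 0.0422
rect c [400.7  13.9] LxW 151.5 31.2 ang 2.1 px [282. 262.] col [244. 250. 252.]
rect c [ 482.7 -225.8] LxW 132.4 31.7 ang 164.5 px [368. 229.] col [194.  95. 246.]
rect c [600.   26.6] LxW 134.2 31.6 ang 4.4 px [276. 190.] col [253. 253. 255.]
```

View pics/q2.png

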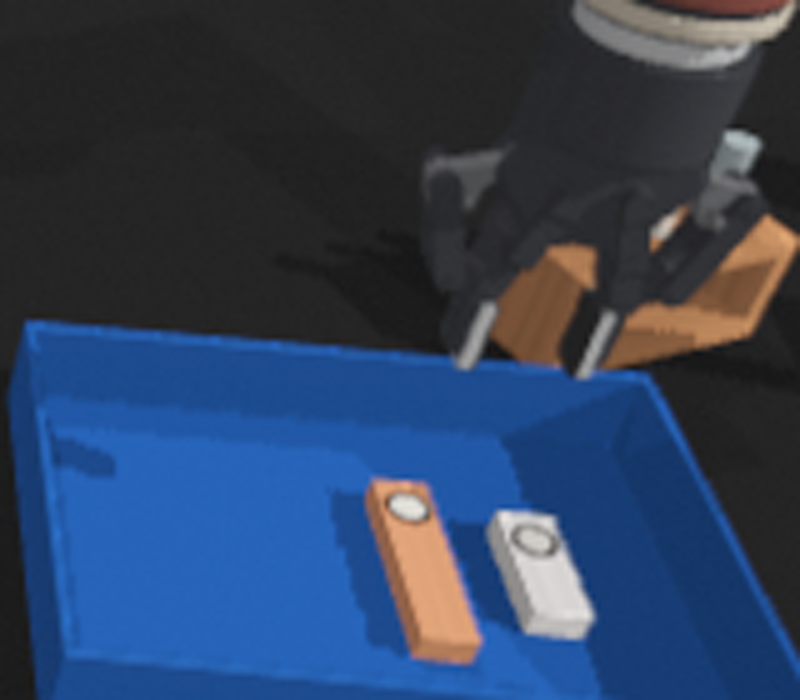

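```bash
python3 -m creep '[[0,-0.05,0,0,0.2,0],[-0.001,-0.11,0,0,0.4,-0.3],[-0.002,-0.17,0,0.1,0.5,-0.6],[-0.003,-0.23,0,0.1,0.5,-0.7],[-0.004,-0.29,0,0.1,0.5,-0.7],[-0.004,-0.329,0,0.1,0.5,-0.7],[-0.004,-0.329,0.03,0.1,0.5,-0.7],[-0.004,-0.329,0.08,0.1,0.5,-0.7],[-0.004,-0.329,0.11,0.1,0.5,-0.7],[-0.004,-0.329,0.12,0.1,0.5,-0.7]]' 0.05; python3 -c "
from h import *
rows([.5997,.0262,.031],94.6)
s=camera('scene');crop(s,300,150,430,270,5,'r1.png')"
```

```text
time: 43.2
tool_pos: [0.5949, 0.0261, 0.0448]
ee_rot: [0.128, -3.127, -0.001]
force: [-0.3, -0.2, 1.0]
gripper_width: 0.0499
t 43.2 pos [0.5949 0.0261 0.0448] shift mm [-5.  -0.3 13.7]
  turn [ 0.07 -0.66  0.07]
  turn [ 1.0400e+00  1.1000e-01 -1.7993e+02]
  tool y yaw 94.67 tool z [-0.012  0.    -1.   ] q6 [-0.09  0.4   1.74 -0.    1.02 -1.74] F [-0.3 -0.2  1. ] w 0.0499
```

View pics/r1.png

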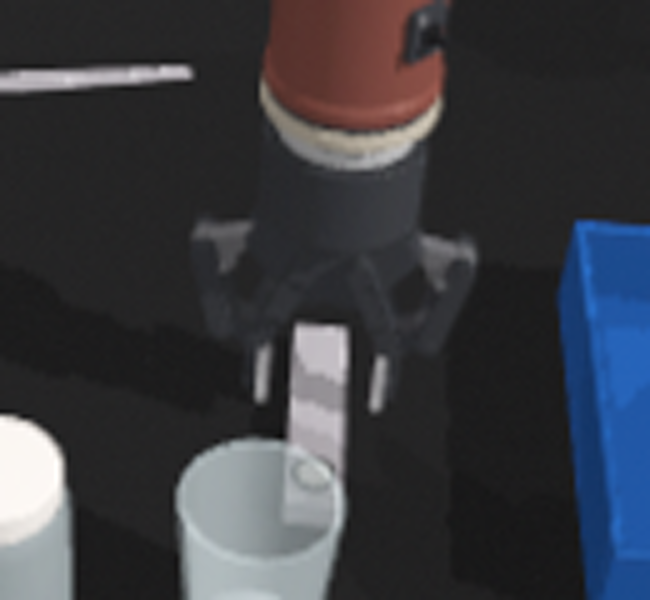

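```bash
python3 -m creep '[[-0.003,0,0.007,0,-0.4,0],[-0.004,0,0.012,0,-0.6,0],[-0.005,0,0.014,0,-0.6,0],[-0.005,0,0.014,0,-0.6,0]]'; python3 -m creep '[[0,0,0,0,0,0],[0,0,0,0,0,0],[0,0,0,0,0,0],[0,0,0,0,0,0]]' 0.02 50;python3 -m creep '[[0,0,-0.03,0,0,0],[0,0,-0.08,0,0,0],[0,0,-0.13,0,0,0],[0,0,-0.13,0,0,0]]';python3 -c "
from h import *
rows([.5743,.2932,.17],94)
s=camera('scene');crop(s,300,130,430,250,5,'r2.png')"
```

```text
time: 43.75
tool_pos: [0.6008, 0.0265, 0.0317]
ee_rot: [-0.128, 3.138, 0.001]
force: [0.2, -0.3, -0.6]
gripper_width: 0.0498
time: 44.25
tool_pos: [0.6014, 0.0266, 0.0325]
ee_rot: [-0.128, 3.137, 0.001]
force: [-1.1, 1.4, 6.6]
gripper_width: 0.0266
time: 44.75
tool_pos: [0.6038, 0.0262, 0.1668]
ee_rot: [-0.128, 3.129, -0.0]
force: [0.4, -0.2, -5.1]
gripper_width: 0.0262
t 44.75 pos [0.6038 0.0262 0.1668] shift mm [  7.6 268.6  -3.4]
  turn [-0.04  0.59  0.68]
  turn [-9.3000e-01 -6.0000e-02 -1.7932e+02]
  tool y yaw 94.68 tool z [ 0.01  0.   -1.  ] q6 [-0.09  0.24  1.67  0.    1.21 -1.74] F [ 0.4 -0.2 -5.1] w 0.0262
```

View pics/r2.png

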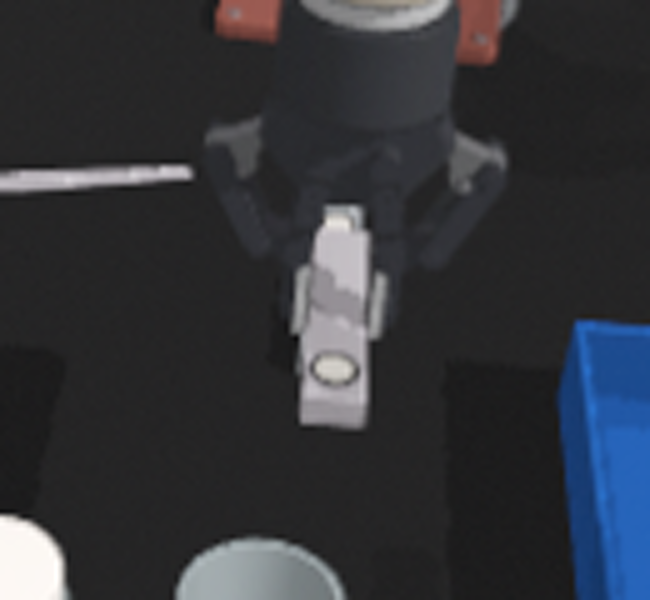

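```bash
python3 -m creep '[[0.001,0.05,0,0,0.2,0],[0.003,0.11,0,0,0.4,0.3],[0.005,0.17,0,0,0.5,0.5],[0.007,0.23,0,0,0.6,0.7],[0.0076,0.2686,0,0,0.6,0.7],[0.0076,0.2686,0,0,0.6,0.7],[0.0066,0.2686,0.03,0,0.4,0.7],[0.0056,0.2686,0.08,0,0,0.7],[0.0046,0.2686,0.11,0,0,0.7],[0.0036,0.2686,0.118,0,0,0.7],[0.0036,0.2686,0.118,0,0,0.7]]'; python3 -c "
from h import *
rows([.5743,.2932,.0395],94)"
```

```text
time: 46.18
tool_pos: [0.5763, 0.2929, 0.0443]
ee_rot: [-0.108, 3.137, -0.001]
force: [-0.2, 0.3, -4.0]
gripper_width: 0.0266
t 46.17 pos [0.5763 0.2929 0.0443] shift mm [2.  0.4 4.8]
  turn [-0.03  0.15 -0.06]
  turn [2.4000e-01 5.0000e-02 1.7994e+02]
  tool y yaw 93.94 tool z [ 0.003 -0.    -1.   ] q6 [ 0.35  0.49  1.61 -0.    1.04 -1.29] F [-0.2  0.3 -4. ] w 0.0266
```

```bash
python3 -m creep '[[0,0,0.002,0,0.1,0],[0,0,0.004,0,0.1,0],[0,0,0.0053,0,0.1,0],[0,0,0.0053,0,0.1,0]]'; python3 -m creep '[[0,0,0,0,0,0],[0,0,0,0,0,0],[0,0,0,0,0,0]]' 0.042; python3 -m creep '[[0,0,-0.03,0,0,0],[0,0,-0.07,0,0,0],[0,0,-0.12,0,0,0],[0,0,-0.13,0,0,0]]';python3 -c "
from h import *
rows([.4008,.0138,.17],92.1)
s=camera('scene');crop(s,410,130,570,270,5,'s2.png')
import meas;meas.bars(camera('top'))"
```

```text
time: 46.68
tool_pos: [0.5764, 0.293, 0.0393]
ee_rot: [-0.108, 3.138, -0.001]
force: [-0.3, 0.1, -4.7]
gripper_width: 0.0263
time: 47.05
tool_pos: [0.5769, 0.2932, 0.0401]
ee_rot: [-0.108, 3.137, -0.0]
force: [-0.4, -0.2, 0.5]
gripper_width: 0.0422
time: 47.55
tool_pos: [0.5793, 0.2942, 0.1756]
ee_rot: [-0.108, 3.129, 0.004]
force: [0.1, 0.1, 0.4]
gripper_width: 0.042
t 47.55 pos [0.5793 0.2942 0.1756] shift mm [ 197.4 -267.5    2.8]
  turn [0.14 0.62 1.86]
  turn [  -0.97    0.22 -178.14]
  tool y yaw 93.96 tool z [ 0.011  0.003 -1.   ] q6 [ 0.35  0.33  1.54 -0.    1.25 -1.29] F [0.1 0.1 0.4] w 0.042
rect c [400.7  13.9] LxW 151.5 31.2 ang 2.0 px [282. 262.] col [246. 251. 253.]
rect c [ 482.7 -225.7] LxW 132.4 31.8 ang 164.5 px [368. 229.] col [202.5  99.5 251.5]
```

View pics/s2.png

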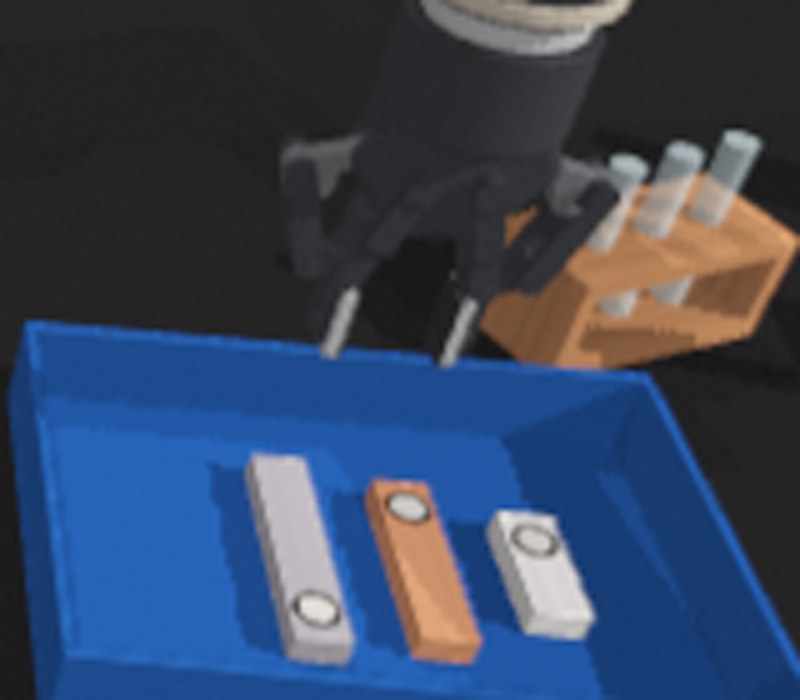

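```bash
python3 -m creep '[[0.035,-0.048,0,0,0.2,0.4],[0.07,-0.096,0,0,0.4,0.8],[0.105,-0.144,0,0,0.5,1.2],[0.14,-0.192,0,0.1,0.5,1.6],[0.175,-0.24,0,0.1,0.6,1.8],[0.197,-0.2675,0,0.1,0.6,1.8],[0.197,-0.2675,0.03,0.1,0.6,1.8],[0.197,-0.2675,0.08,0.1,0.6,1.8],[0.197,-0.2675,0.11,0.1,0.6,1.8],[0.197,-0.2675,0.12,0.1,0.6,1.8],[0.197,-0.2675,0.12,0.1,0.6,1.8]]' 0.05; python3 -c "
from h import *
rows([.4008,.0138,.031],92.1)
s=camera('scene');crop(s,300,110,430,230,5,'u1.png')"
```

```text
time: 49.02
tool_pos: [0.3994, 0.0135, 0.0499]
ee_rot: [0.059, -3.134, 0.0]
force: [0.6, -1.0, 0.9]
gripper_width: 0.0499
t 49.02 pos [0.3994 0.0135 0.0499] shift mm [-1.5  0.2 18.9]
  turn [-0.01 -0.39  0.06]
  turn [ 6.1000e-01 -2.0000e-02 -1.7994e+02]
  tool y yaw 92.16 tool z [-0.007 -0.    -1.   ] q6 [-0.16 -0.05  2.24 -0.    0.95 -1.77] F [ 0.6 -1.   0.9] w 0.0499
```

View pics/u1.png

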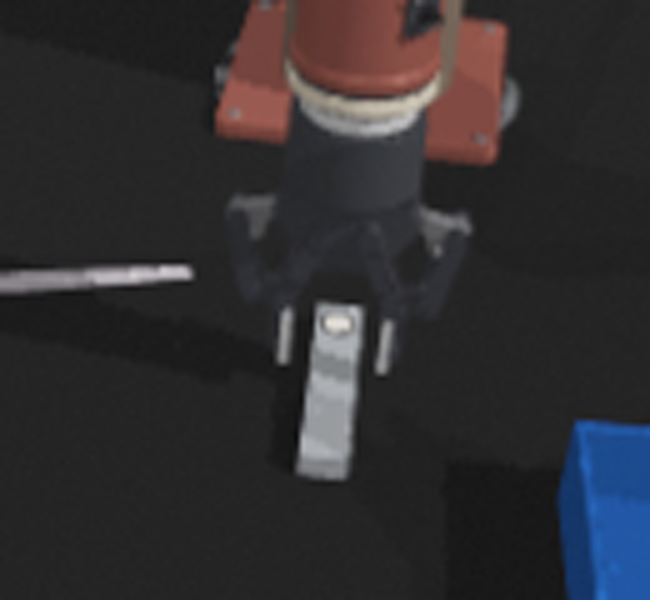

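```bash
python3 -m creep '[[-0.001,0,0.008,0,-0.3,0],[-0.001,0,0.015,0,-0.3,0],[-0.001,0,0.0185,0,-0.3,0],[-0.001,0,0.0185,0,-0.3,0]]'; python3 -m creep '[[0,0,0,0,0,0],[0,0,0,0,0,0],[0,0,0,0,0,0],[0,0,0,0,0,0]]' 0.02 50;python3 -m creep '[[0,0,-0.03,0,0,0],[0,0,-0.08,0,0,0],[0,0,-0.13,0,0,0],[0,0,-0.13,0,0,0]]';python3 -c "
from h import *
rows([.5785,.2333,.17],94)
s=camera('scene');crop(s,300,80,430,200,5,'u2.png')"
```

```text
time: 49.58
tool_pos: [0.4011, 0.0135, 0.0322]
ee_rot: [-0.059, 3.141, -0.001]
force: [-0.4, 0.5, -0.4]
gripper_width: 0.0499
time: 50.08
tool_pos: [0.4015, 0.0135, 0.0326]
ee_rot: [-0.059, 3.14, -0.001]
force: [-1.1, 1.3, 5.6]
gripper_width: 0.0263
time: 50.58
tool_pos: [0.404, 0.0131, 0.1661]
ee_rot: [-0.059, 3.132, -0.003]
force: [0.9, -0.7, -5.5]
gripper_width: 0.0263
t 50.58 pos [0.404  0.0131 0.1661] shift mm [-182.7  213.5   -2.9]
  turn [-0.14  0.49 -1.84]
  turn [  0.76   0.21 178.16]
  tool y yaw 92.16 tool z [ 0.009 -0.002 -1.   ] q6 [-0.16 -0.26  2.17 -0.    1.22 -1.77] F [ 0.9 -0.7 -5.5] w 0.0263
```

View pics/u2.png

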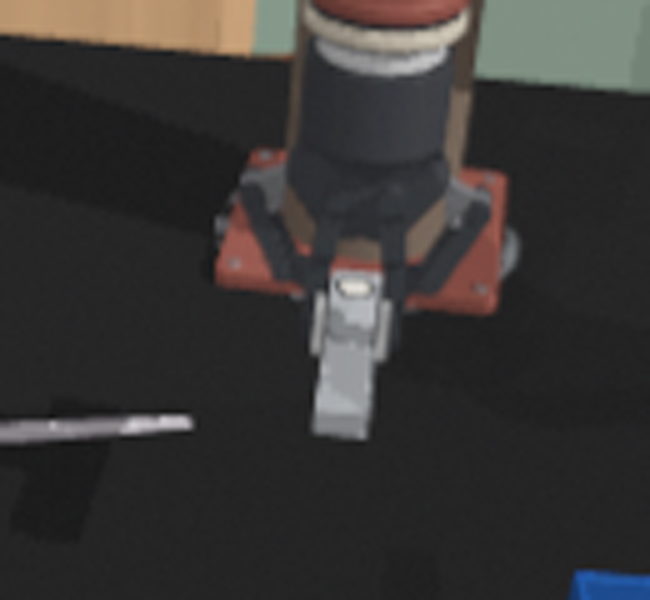

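```bash
python3 -m creep '[[-0.035,0.042,0,0,0.2,-0.4],[-0.07,0.083,0,0,0.3,-0.8],[-0.105,0.124,0,0,0.4,-1.2],[-0.14,0.165,0,-0.1,0.5,-1.6],[-0.175,0.205,0,-0.1,0.5,-1.8],[-0.1825,0.2135,0,-0.1,0.5,-1.8],[-0.183,0.2135,0.03,-0.1,0.3,-1.8],[-0.184,0.2135,0.08,0,0,-1.8],[-0.185,0.2135,0.11,0,0,-1.8],[-0.185,0.2135,0.12,0,0,-1.8],[-0.185,0.2135,0.12,0,0,-1.8]]'; python3 -c "
from h import *
rows([.5785,.2333,.039],94)"
```

```text
time: 52.0
tool_pos: [0.5784, 0.2329, 0.0426]
ee_rot: [-0.108, 3.138, -0.003]
force: [0.0, 1.4, -3.6]
gripper_width: 0.0263
t 52.0 pos [0.5784 0.2329 0.0426] shift mm [-0.1  0.4  3.6]
  turn [-0.12  0.07 -0.06]
  turn [1.1000e-01 1.8000e-01 1.7994e+02]
  tool y yaw 93.94 tool z [ 0.001 -0.002 -1.   ] q6 [ 0.26  0.45  1.67 -0.    1.02 -1.38] F [ 0.   1.4 -3.6] w 0.0263
```

```bash
python3 -m creep '[[0,0,0.002,0,0,0],[0,0,0.0038,0,0,0],[0,0,0.0038,0,0,0]]'; python3 -m creep '[[0,0,0,0,0,0],[0,0,0,0,0,0],[0,0,0,0,0,0]]' 0.042; python3 -m creep '[[0,0,-0.03,0,0,0],[0,0,-0.07,0,0,0],[0,0,-0.12,0,0,0],[0,0,-0.18,0,0,0],[0,0,-0.2,0,0,0]]';python3 -c "
from h import *
s=camera('scene');crop(s,410,130,570,270,5,'v2.png');t=camera('top')
crop(t,360,130,500,250,5,'v3.png');crop(s,160,130,270,240,6,'v4.png');crop(t,90,140,245,260,5,'v5.png')
rows([.58,-.35,.2],0)"
```

```text
time: 52.38
tool_pos: [0.5787, 0.233, 0.0393]
ee_rot: [-0.108, 3.138, -0.003]
force: [-0.3, 0.7, -4.1]
gripper_width: 0.0265
time: 52.75
tool_pos: [0.5792, 0.2331, 0.04]
ee_rot: [-0.108, 3.136, -0.002]
force: [0.1, 0.4, 0.2]
gripper_width: 0.042
time: 53.38
tool_pos: [0.5807, 0.2341, 0.2457]
ee_rot: [-0.108, 3.128, 0.001]
force: [0.6, 0.8, 0.8]
gripper_width: 0.0419
t 53.48 pos [0.5801 0.2339 0.2436] shift mm [  40.8 -582.5   43.5]
  turn [ 0.42  0.43 93.95]
  turn [ -0.43   0.41 -86.05]
  tool y yaw 93.95 tool z [ 0.009  0.    -1.   ] q6 [ 0.26  0.22  1.55 -0.    1.36 -1.38] F [-0.1  0.2  0.3] w 0.0421
```

View pics/v2.png

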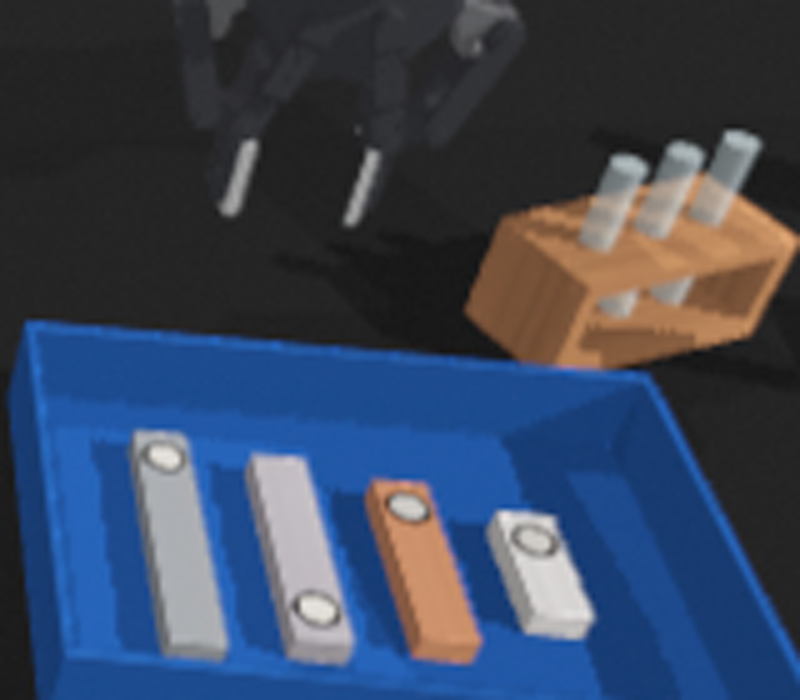

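View pics/v3.png

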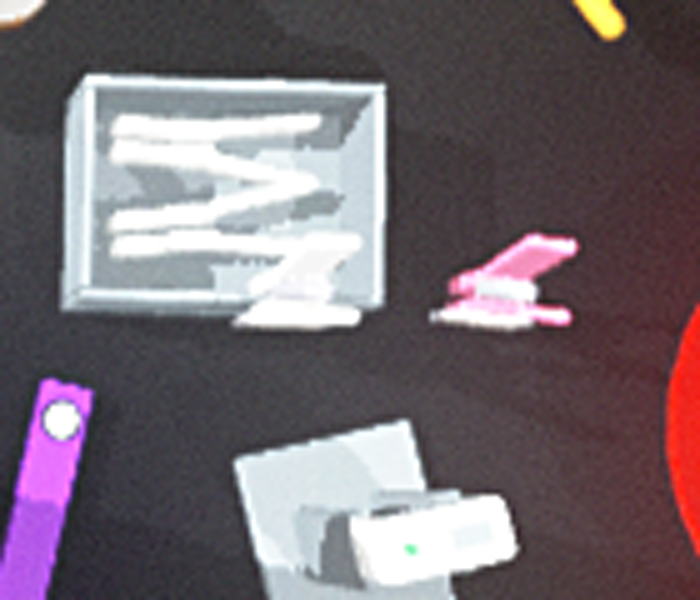

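View pics/v4.png

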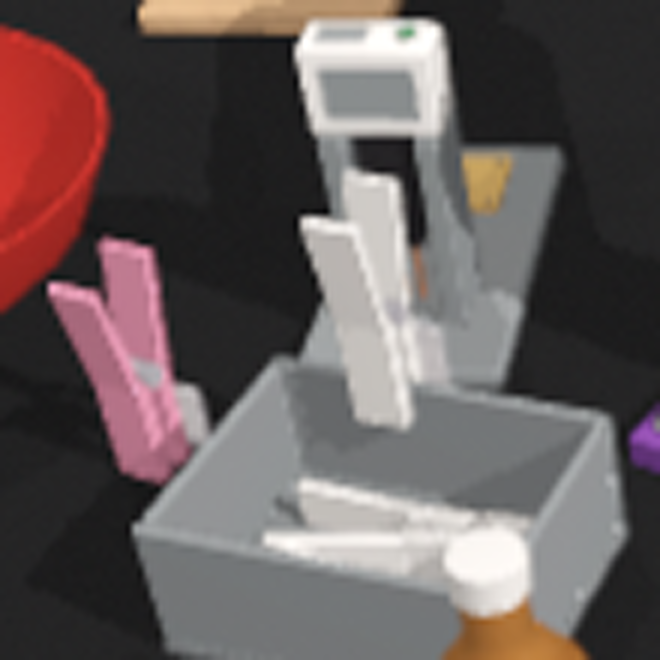

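The tray now holds all four bars flat with spots up, and the purple bar is untouched at (60,420). In v4 the clip's two arms are at (325,220) and (370,178), and the pink one at (75,290) is not meant. Now I'll locate the clip.

```bash
python3 -c "
from h import *
t=camera('top');s=camera('scene')
S=lambda u,v:((u+.5)/6-.5+160,(v+.5)/6-.5+130)
T=lambda u,v:((u+.5)/5-.5+360,(v+.5)/5-.5+130)
P=lambda c,p,z:(plane(c,*p,z)*1000).round(1)
print('scene far-arm top edge',P(s,S(302,220),.164),P(s,S(355,235),.164))
print('scene near-arm top edge',P(s,S(345,172),.164),P(s,S(400,185),.164))
print('rim -x wall top view', P(t,T(90,297),.07),P(t,T(240,302),.07),P(t,T(385,300),.07))
print('rim +x', P(t,T(90,80),.07),P(t,T(380,88),.07))
print('rim +x inner scene -x inner edge',P(s,S(285,362),.07),P(s,S(608,418),.07))
print('scene +x outer',P(s,S(138,530),.07),P(s,S(625,528),.07))
print('top far arm end',P(t,T(320,236),.164),P(t,T(360,240),.164)); print('top near arm end',P(t,T(360,318),.164))
crop(t,400,160,450,200,14,'w1.png');crop(s,205,150,235,205,10,'w2.png')"
```

```text
scene far-arm top edge [ 596.9 -362.9  164. ] [ 602.4 -337.4  164. ]
scene near-arm top edge [ 559.8 -360.6  164. ] [ 564.2 -334.1  164. ]
rim -x wall top view [ 587.8 -248.3   70. ] [ 582.7 -327.3   70. ] [ 581.4 -403.8   70. ]
rim +x [ 704.2 -253.3   70. ] [ 694.9 -407.5   70. ]
rim +x inner scene -x inner edge [ 578.2 -398.    70. ] [ 586.2 -245.2   70. ]
scene +x outer [ 693.1 -408.1   70. ] [ 652.1 -215.7   70. ]
top far arm end [ 604.2 -343.6  164. ] [ 601.7 -362.6  164. ]
top near arm end [ 564.3 -360.5  164. ]
```

View pics/w1.png

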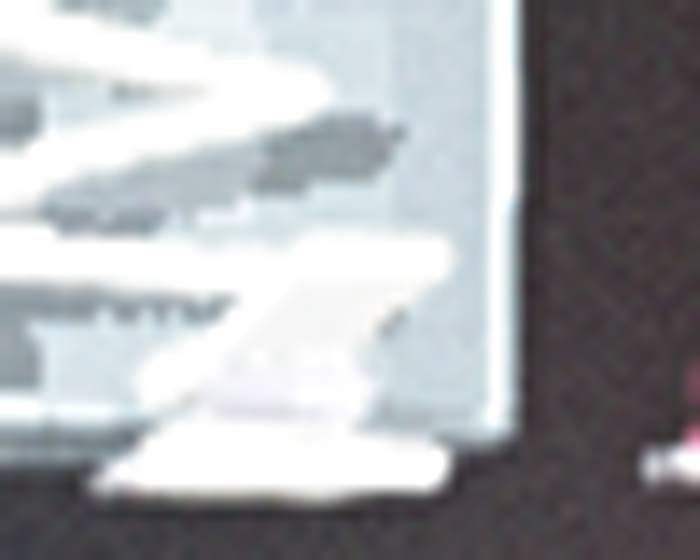

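View pics/w2.png

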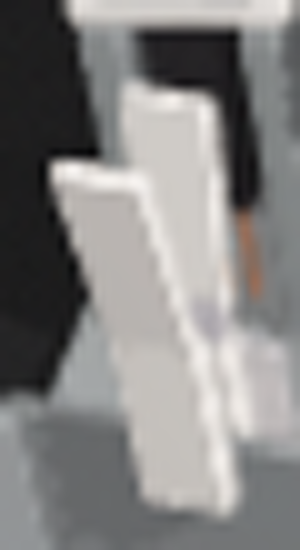

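```bash
python3 -c "
from h import *
rows([.5825,-.350,.245],-4)"
```

```text
t 53.58 pos [0.5779 0.2333 0.2385] shift mm [  35.5 -582.2   -5.4]
  turn [-0.    0.17 97.94]
  turn [ -0.16  -0.   -82.06]
  tool y yaw 93.94 tool z [ 0.002 -0.002 -1.   ] q6 [ 0.26  0.23  1.55 -0.    1.36 -1.38] F [ 0.1  0.3 -0.4] w 0.0422
```

```bash
python3 -m creep '[[0.003,-0.05,-0.005,0,0,9],[0.006,-0.1,-0.005,0,0,19],[0.009,-0.15,-0.005,0,0,29],[0.012,-0.2,-0.005,0,0,39],[0.015,-0.26,-0.005,0,0,49],[0.019,-0.32,-0.005,0,0,59],[0.023,-0.38,-0.005,0,0,69],[0.027,-0.44,-0.005,0,0,79],[0.03,-0.5,-0.005,0,0,89],[0.034,-0.56,-0.005,0,0,97.9],[0.0355,-0.582,-0.005,0,0,97.9],[0.0355,-0.582,-0.005,0,0,97.9]]' 0.06 25; python3 -c "
from h import *
rows([.5825,-.350,.152],-4)
t=camera('top');s=camera('scene');crop(t,380,130,480,210,7,'x1.png');crop(s,170,90,270,210,5,'x2.png')"
```

```text
time: 55.08
tool_pos: [0.5813, -0.3504, 0.2414]
ee_rot: [-2.296, -2.141, 0.001]
force: [0.7, 1.4, 0.0]
gripper_width: 0.06
t 55.08 pos [ 0.5813 -0.3504  0.2414] shift mm [ 0.4  1.4 89.4]
  turn [-0.11 -0.06 -0.01]
  turn [-1.0000e-01  1.7000e-01  1.7999e+02]
  tool y yaw -4.01 tool z [-0.002  0.001 -1.   ] q6 [-0.66  0.36  1.39 -0.    1.4  -0.59] F [0.7 1.4 0. ] w 0.06
```

View pics/x1.png

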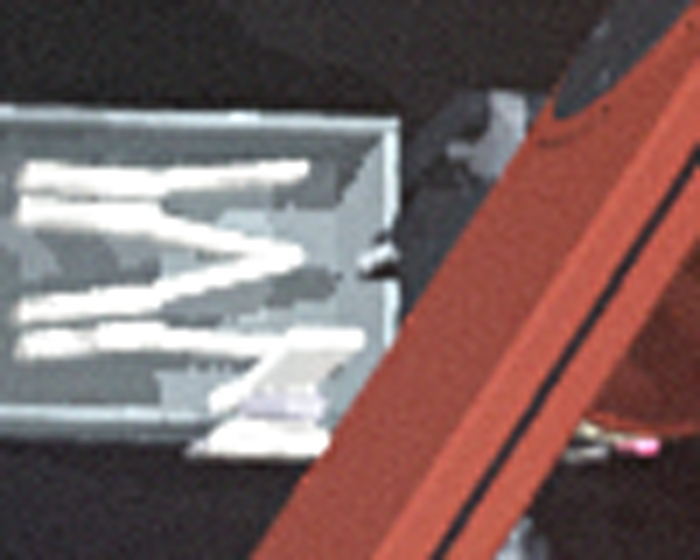

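View pics/x2.png

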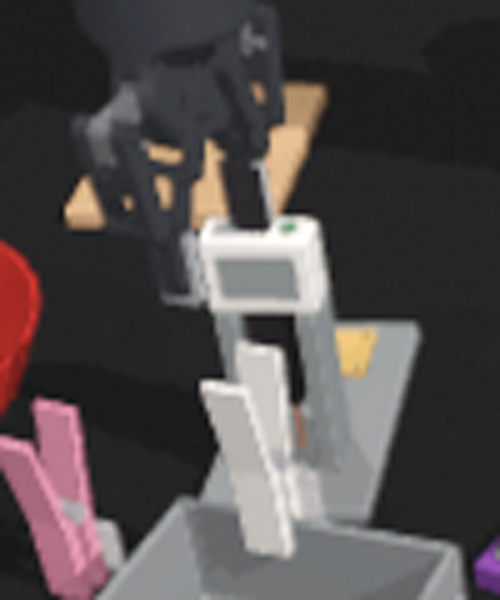

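```bash
python3 -m creep '[[0.0005,0.001,0.03,0,0,0],[0.0005,0.001,0.06,0,0,0],[0.0005,0.001,0.08,0,0,0],[0.0005,0.001,0.088,0,0,0],[0.0005,0.001,0.088,0,0,0]]'; python3 -c "
from h import *
rows([.5825,-.350,.152],-4)
s=camera('scene');crop(s,180,120,260,220,7,'y1.png');t=camera('top');crop(t,380,130,480,210,7,'y2.png')"
```

```text
time: 55.8
tool_pos: [0.5833, -0.3472, 0.1547]
ee_rot: [-2.293, -2.145, -0.0]
force: [-0.3, 0.1, 0.3]
gripper_width: 0.0598
t 55.8 pos [ 0.5833 -0.3472  0.1547] shift mm [-2.9 -0.6  2.7]
  turn [-0.05 -0.06  0.17]
  turn [ 9.0000e-02 -8.0000e-02 -1.7983e+02]
  tool y yaw -3.83 tool z [-0.001  0.001 -1.   ] q6 [-0.65  0.43  1.46  0.    1.25 -0.59] F [-0.3  0.1  0.3] w 0.0598
```

View pics/y1.png

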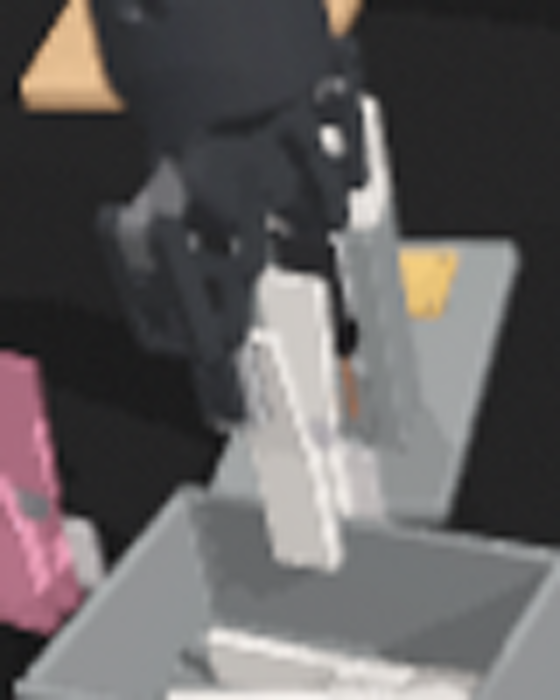

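View pics/y2.png

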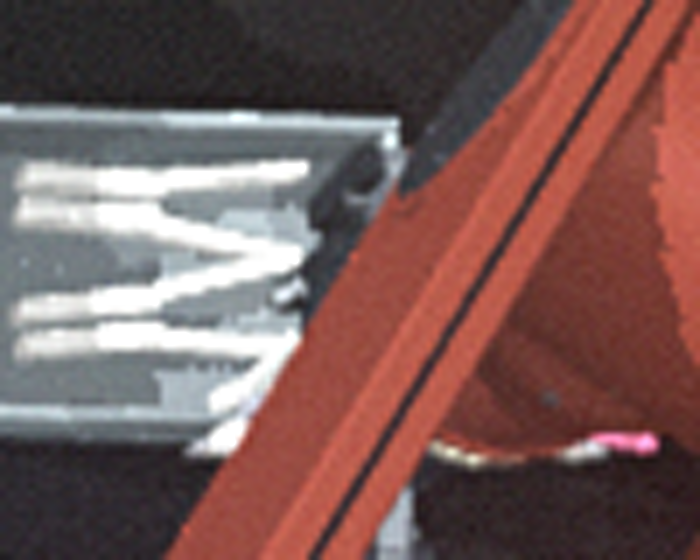

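```bash
python3 -c "
from h import *
s=camera('scene');o=ctrl.get_obs();p=o['tool_pos'];M=Rn.from_rotvec(o['ee_rot']).as_matrix()
f=lambda X:((proj(s,X)-[180,120]+.5)*7).round(0)
for sy in(.03,-.03):
  for sx in(-.011,.011): print(sy,sx,f(p+M@[sx,sy,.012]),f(p+M@[sx,sy,-.02]))
for X in([.602,-.338,.164],[.602,-.362,.164],[.564,-.338,.164],[.564,-.362,.164]): print(f(X))"
```

```text
0.03 -0.011 [208. 400.] [191. 324.]
0.03 0.011 [265. 410.] [249. 334.]
-0.03 -0.011 [288. 308.] [274. 234.]
-0.03 0.011 [343. 317.] [330. 243.]
[274. 344.]
[209. 336.]
[317. 285.]
[254. 277.]
```

```bash
python3 -m creep '[[-0.0015,-0.0005,0.002,0,0,0],[-0.0015,-0.0005,0.002,0,0,0]]'; python3 -m creep '[[0,0,0,0,0,0],[0,0,0,0,0,0],[0,0,0,0,0,0],[0,0,0,0,0,0],[0,0,0,0,0,0],[0,0,0,0,0,0]]' 0.02 30; python3 -c "
from h import *
rows([.5825,-.350,.152],-4)
s=camera('scene');crop(s,180,120,260,220,7,'z1.png')"
```

```text
time: 56.2
tool_pos: [0.5835, -0.3501, 0.155]
ee_rot: [2.294, 2.143, 0.001]
force: [-0.3, -0.3, 0.8]
gripper_width: 0.0597
time: 56.95
tool_pos: [0.5835, -0.3501, 0.1549]
ee_rot: [2.294, 2.143, 0.001]
force: [-0.4, 0.4, -0.9]
gripper_width: 0.0235
t 56.95 pos [ 0.5835 -0.3501  0.1549] shift mm [ 0.  -1.   2.9]
  turn [0.13 0.07 0.12]
  turn [-1.1000e-01  2.1000e-01 -1.7988e+02]
  tool y yaw -3.88 tool z [ 0.002 -0.001 -1.   ] q6 [-0.66  0.43  1.46  0.    1.25 -0.59] F [-0.4  0.4 -0.9] w 0.0235
```

View pics/z1.png

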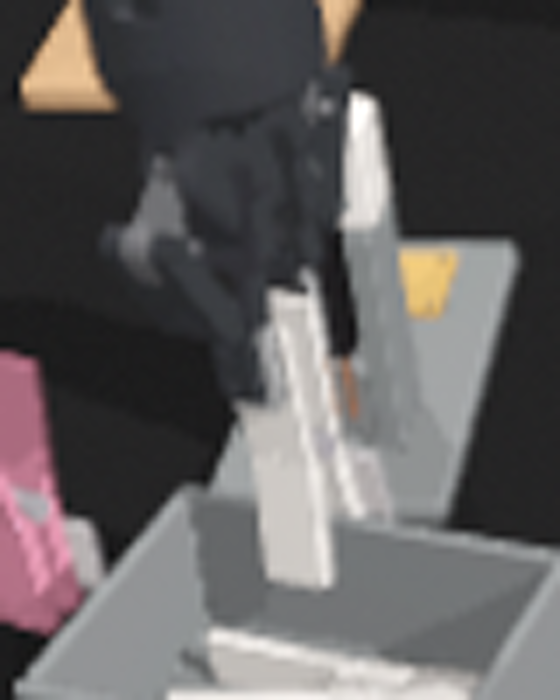

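Width is 23.5 mm, so the clip is squeezed to its stop and open. Lift it.

```bash
python3 -m creep '[[0,0,-0.015,0,0,0],[0,0,-0.04,0,0,0],[0,0,-0.08,0,0,0],[0,0,-0.12,0,0,0],[0,0,-0.13,0,0,0]]'; python3 -c "
from h import *
rows([.4555,.3149,.28],2.5)
s=camera('scene');crop(s,160,60,280,210,4,'A1.png');t=camera('top');crop(t,380,130,480,210,7,'A2.png')"
```

```text
time: 57.62
tool_pos: [0.5846, -0.351, 0.2904]
ee_rot: [2.288, 2.138, 0.003]
force: [-0.5, -0.0, -0.5]
gripper_width: 0.0232
t 57.62 pos [ 0.5846 -0.351   0.2904] shift mm [ 655.6 -174.     5.3]
  turn [ 0.49  0.34 -6.38]
  turn [  0.52  -0.74 173.62]
  tool y yaw -3.88 tool z [ 0.008 -0.006 -1.   ] q6 [-0.66  0.33  1.33  0.    1.47 -0.59] F [-0.5 -0.  -0.5] w 0.0232
```

View pics/A1.png

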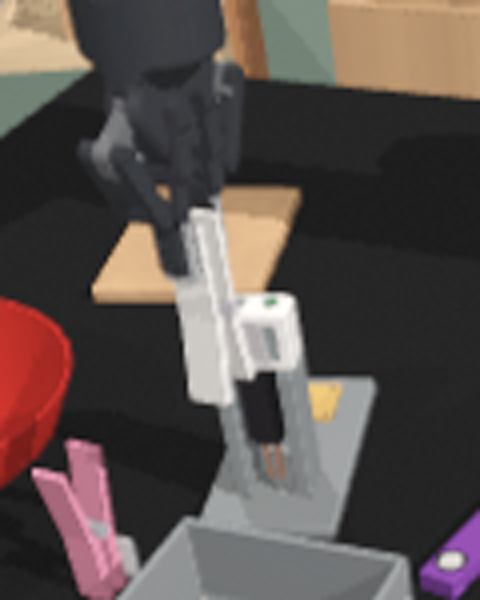

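```bash
python3 -m creep '[[0.055,-0.015,0,0,0,0],[0.11,-0.029,0,0,0,-1],[0.165,-0.044,0,0,0,-2],[0.22,-0.058,0,0.2,0.1,-3],[0.275,-0.073,0,0.3,0.2,-4],[0.33,-0.088,0,0.4,0.3,-5],[0.385,-0.102,0,0.4,0.3,-6],[0.44,-0.117,0,0.4,0.3,-6.4],[0.495,-0.131,0,0.4,0.3,-6.4],[0.55,-0.146,0,0.4,0.3,-6.4],[0.605,-0.161,0,0.4,0.3,-6.4],[0.6556,-0.174,0,0.4,0.3,-6.4]]'; python3 -m creep '[[0,0,0,0,0,0],[0,0,0,0,0,0]]'; python3 -c "
from h import *
rows([.4555,.3149,.2],2.5)
t=camera('top');s=camera('scene');crop(s,410,90,570,240,5,'B1.png')
g=lambda u,v,z:(plane(t,(u+.5)/5-.5+90,(v+.5)/5-.5+140,z)*1000)
crop(t,90,140,245,260,5,'B2.png')"
```

```text
time: 59.22
tool_pos: [0.4529, 0.3169, 0.2819]
ee_rot: [-2.169, -2.267, 0.005]
force: [0.7, -0.2, 0.0]
gripper_width: 0.0232
time: 59.48
tool_pos: [0.452, 0.3164, 0.2798]
ee_rot: [-2.167, -2.268, 0.011]
force: [-0.5, -0.7, -0.6]
gripper_width: 0.0229
t 59.48 pos [0.452  0.3164 0.2798] shift mm [-1.6  4.1 79.8]
  turn [-0.45  0.08  0.1 ]
  turn [-1.300e-01 -7.100e-01 -1.799e+02]
  tool y yaw 2.6 tool z [-0.008 -0.002 -1.   ] q6 [0.47 0.04 1.69 0.   1.43 0.42] F [-0.5 -0.7 -0.6] w 0.0229
```

View pics/B1.png

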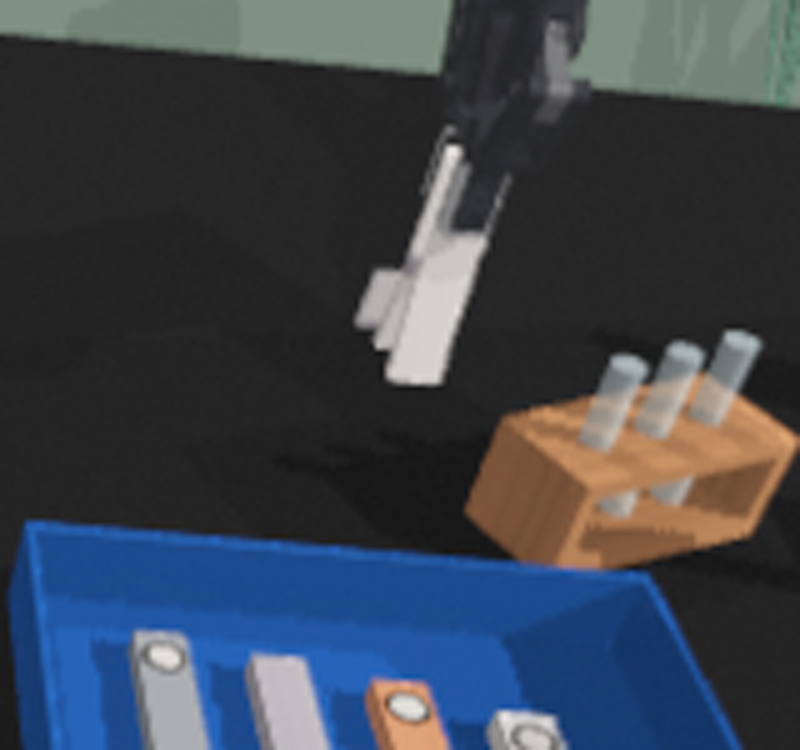

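View pics/v5.png

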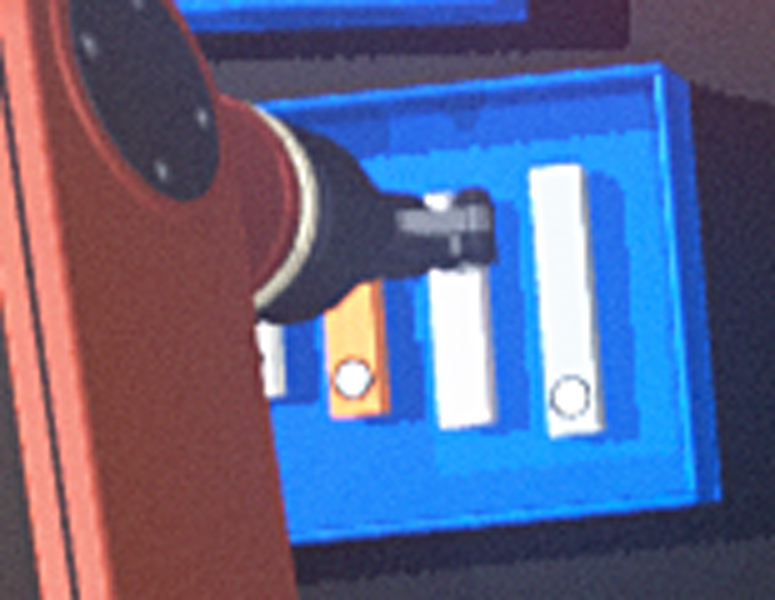

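```bash
python3 -m creep '[[-0.001,0.003,0.03,-0.3,0,0],[-0.001,0.003,0.06,-0.4,0,0],[-0.001,0.003,0.09,-0.4,0,0],[-0.001,0.003,0.108,-0.4,0,0],[-0.001,0.003,0.11,-0.4,0,0],[-0.001,0.003,0.11,-0.4,0,0]]'; python3 -c "
from h import *
rows([.4555,.3149,.14],2.5)
s=camera('scene');crop(s,440,130,540,230,7,'C1.png')
p=ctrl.get_obs()['tool_pos'];f=lambda X:((proj(s,X)-[440,130]+.5)*7).round(0)
for dx in(-.0095,.0095):
  for dy in(-.012,.012): print(f(p+[dx,dy,-.103]))
print('rim',f([.4583-.001,.335,.055]),f([.4548,.315,.055]))"
```

```text
time: 60.32
tool_pos: [0.456, 0.3147, 0.1719]
ee_rot: [2.173, 2.267, 0.002]
force: [0.2, 0.4, 0.3]
gripper_width: 0.0232
t 60.33 pos [0.456  0.3147 0.1719] shift mm [ 0.2 -0.6 31.9]
  turn [ 0.12  0.   -0.06]
  turn [  0.    -0.19 179.94]
  tool y yaw 2.44 tool z [ 0.002  0.    -1.   ] q6 [ 0.46  0.13  1.8  -0.    1.22  0.42] F [0.2 0.4 0.3] w 0.0232
[233. 449.]
[298. 457.]
[239. 480.]
[305. 488.]
rim [313. 506.] [258. 495.]
```

View pics/C1.png

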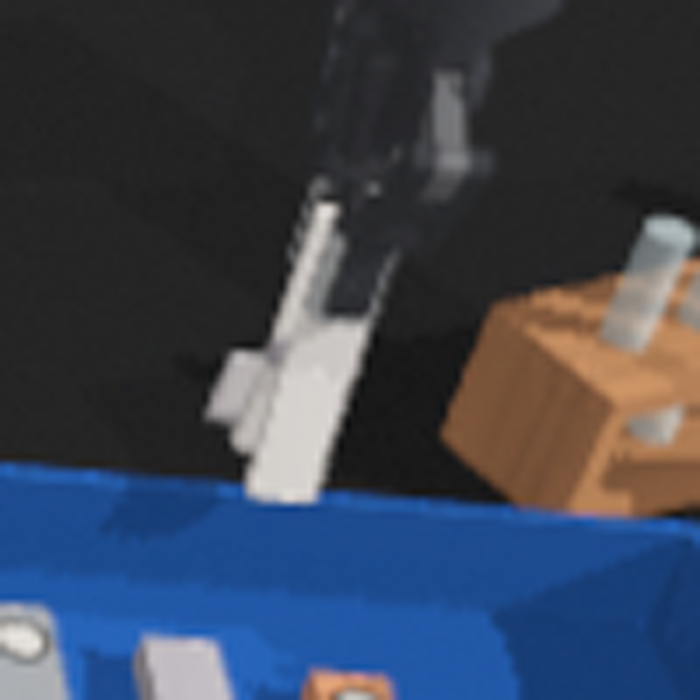

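```bash
python3 -m creep '[[0,0,0.01,0,0,0],[0,0,0.018,0,0,0],[0,0,0.018,0,0,0],[0,0,0.018,0,0,0]]'; python3 -c "
from h import *
rows([.4555,.3149,.14],2.5)
s=camera('scene');crop(s,440,130,540,230,7,'C2.png')"
```

```text
time: 60.88
tool_pos: [0.4562, 0.315, 0.1541]
ee_rot: [2.172, 2.267, 0.003]
force: [0.2, 0.8, -0.8]
gripper_width: 0.0232
t 60.88 pos [0.4562 0.315  0.1541] shift mm [-0.1 -0.7 14.1]
  turn [ 0.14 -0.01 -0.04]
  turn [-2.0000e-02 -2.2000e-01  1.7996e+02]
  tool y yaw 2.46 tool z [ 0.002  0.    -1.   ] q6 [ 0.46  0.15  1.81 -0.    1.18  0.42] F [ 0.2  0.8 -0.8] w 0.0232
```

View pics/C2.png

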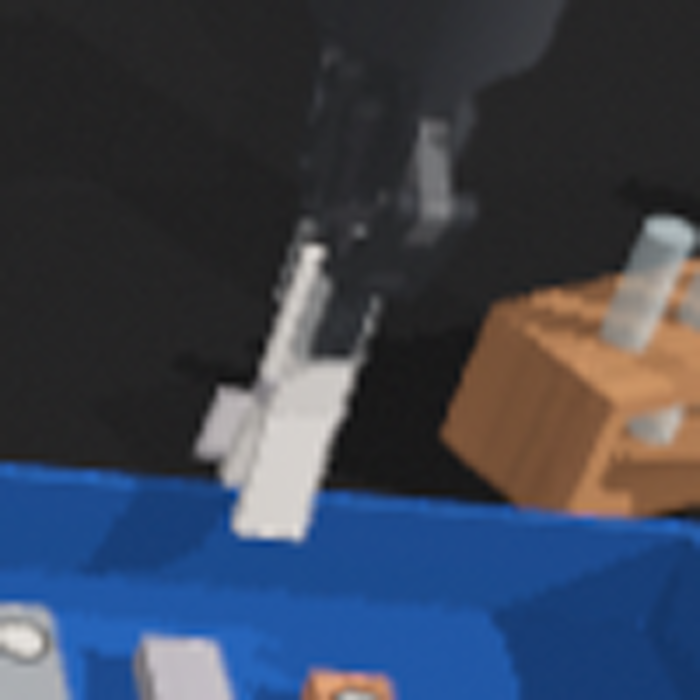

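The inner jaw is inside the wall and the outer jaw is disappearing behind the rim at (235,488). Continue down and release.

```bash
python3 -m creep '[[0,0,0.006,0,0,0],[0,0,0.012,0,0,0],[0,0,0.0135,0,0,0],[0,0,0.0135,0,0,0],[0,0,0.0135,0,0,0]]'; python3 -c "
from h import *
rows([.4555,.3149,.14],2.5)
s=camera('scene');crop(s,440,130,540,230,7,'C3.png')"; python3 -m creep '[[0,0,0,0,0,0],[0,0,0,0,0,0],[0,0,0,0,0,0],[0,0,0,0,0,0],[0,0,0,0,0,0]]' 0.034;python3 -c "
from h import *
s=camera('scene');crop(s,440,130,540,230,7,'C4.png')"
```

```text
time: 61.55
tool_pos: [0.4565, 0.3151, 0.141]
ee_rot: [2.172, 2.267, 0.004]
force: [-0.4, 0.7, -0.6]
gripper_width: 0.0232
t 61.55 pos [0.4565 0.3151 0.141 ] shift mm [-0.2 -1.   1. ]
  turn [ 0.18 -0.03 -0.04]
  turn [-4.0000e-02 -2.8000e-01  1.7996e+02]
  tool y yaw 2.46 tool z [ 0.003  0.001 -1.   ] q6 [ 0.46  0.16  1.82 -0.    1.16  0.42] F [-0.4  0.7 -0.6] w 0.0232
time: 62.22
tool_pos: [0.4565, 0.3152, 0.1411]
ee_rot: [2.172, 2.267, 0.004]
force: [-0.2, -0.6, -1.0]
gripper_width: 0.0345
```

View pics/C4.png

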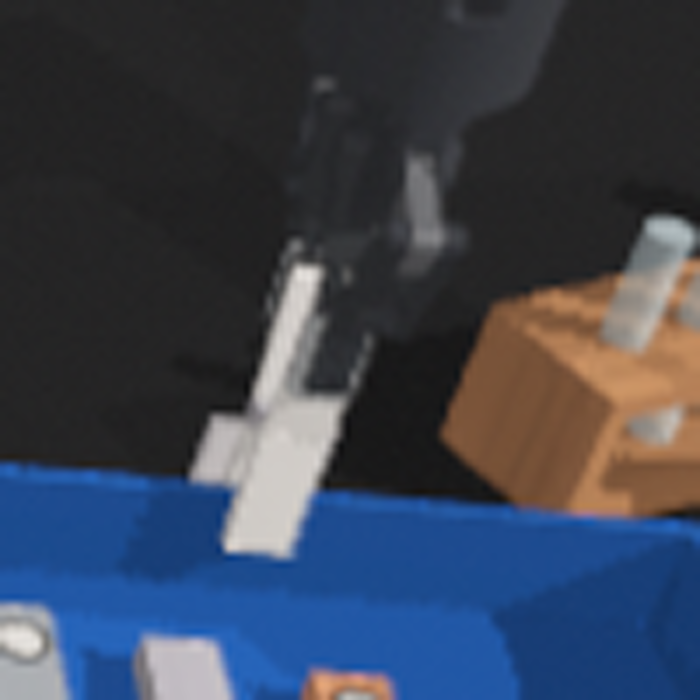

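Now open fully and retreat straight up.

```bash
python3 -m creep '[[0,0,0,0,0,0],[0,0,0,0,0,0],[0,0,0,0,0,0],[0,0,0,0,0,0]]' 0.065; python3 -m creep '[[0,0,-0.02,0,0,0],[0,0,-0.05,0,0,0],[0,0,-0.1,0,0,0],[0,0,-0.16,0,0,0],[0,0,-0.2,0,0,0],[0,0,-0.2,0,0,0]]';python3 -c "
from h import *
rows([.2,.35,.35],0)
s=camera('scene');crop(s,440,130,540,230,7,'D1.png');t=camera('top');cv2.imwrite('pics/D2.png',t['pixels'][:,:,::-1])"
```

```text
time: 62.78
tool_pos: [0.4566, 0.3152, 0.1411]
ee_rot: [2.172, 2.267, 0.005]
force: [-1.4, 0.0, -0.1]
gripper_width: 0.0648
time: 63.52
tool_pos: [0.4575, 0.3159, 0.3461]
ee_rot: [2.17, 2.265, 0.017]
force: [-0.1, -0.5, -0.3]
gripper_width: 0.0649
t 63.52 pos [0.4575 0.3159 0.3461] shift mm [  45.2 -255.7   -6.6]
  turn [ 0.64 -0.25  2.46]
  turn [   0.38    0.99 -177.53]
  tool y yaw 2.46 tool z [ 0.011  0.005 -1.   ] q6 [ 0.46  0.    1.6  -0.    1.53  0.42] F [-0.1 -0.5 -0.3] w 0.0649
```

View pics/D1.png

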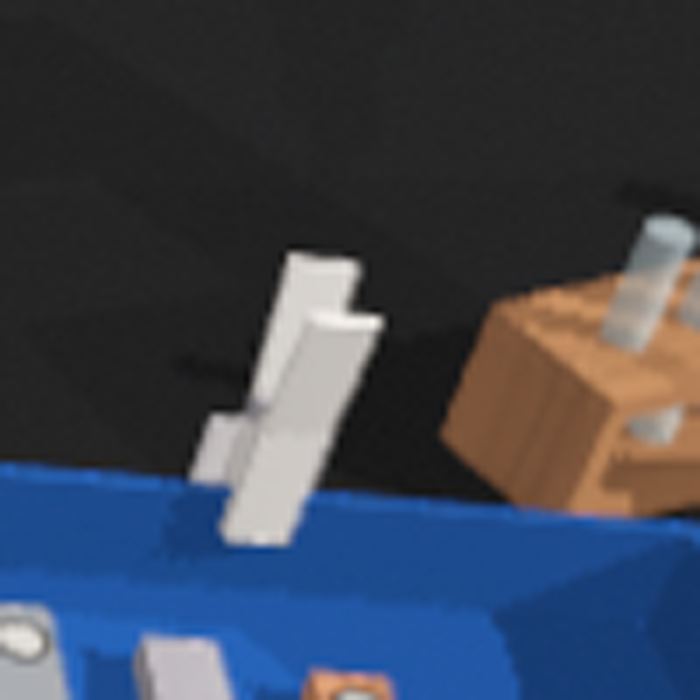

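View pics/D2.png

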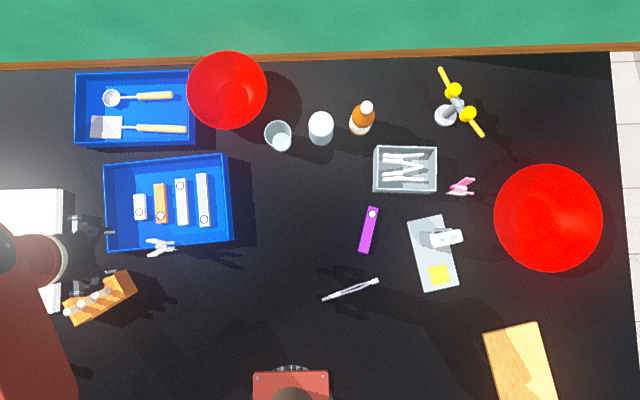

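All as asked: the clip stands on the tray's near rim at (160,246), the tester hangs at (445,237), and jar, beaker and bottle are at their first pixels. I'll hand it in.

```bash
python3 -c "
from h import *
print(ctrl.get_obs()['time'],ctrl.sign_off())"
```

```text
the job is handed in; nothing more can be done
63.625 None
```

The job is done and handed in at 63.6 s of the 210 s allowed. I got no verdict back.

- **Testing:** I proved the tester on the brass plate. I then touched the ringed spots of the 70, 110, 130 and 150 mm bars in that order and proved the tester on the plate again. Each touch was held for about a second or more, at roughly 2–3 N. The 90 mm bar was absent.
- **Zinc bar knocked aside:** The 150 mm zinc bar had been shifted about 35 mm by the time I reached it. The picture showed the prongs off its spot before they touched, so I re-measured it and touched it at its new place.
- **Tester:** I hung it in the fork before moving the bars, because the gripper had to be free for them. The picture after hanging showed it upright.
- **Bars and clip:** All four bars lie flat in the blue tray, spots up. The tag clip was moved last; it stands on the tray's near rim, with one jaw inside the wall and the other outside.

**Last checks:** the final top view shows the jar, beaker, bottle, purple bar and pink clip where they were, and the robot touching nothing. My first move had its row typed in millimetres instead of metres; the row limit cut it short and nothing was touched. The two cameras differed by about 3 mm in x, within what the grasps and touches allowed. None of the checks failed.

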